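Put the short jar away in the pantry bin and latch its lid

TASK

Stand the short preserve jar upright on the floor of the open wooden bin, setting it down gently, and let go of it. Then shut the lid, and finally turn the bin's latch handle anticlockwise (seen from above) over its ramp until it drops fully into the low notch, locking the lid. Leave the other things as they are.

Things in the scene. Friction and masses are not known exactly. Their poses are not given: they have to be found in the camera images.
- jar: The SHORT preserve jar: glass jar of dark red preserve, 62 mm diameter, 90 mm tall over its steel screw cap (cap 58 mm diameter, 14 mm tall), about 0.3 kg. Loose, stands on the table to the left of the bin among the tall jar and the can, at any of their three places. Origin: centre of its underside, z up its axis.
- bin: Wooden storage bin, fixed to the table: 286 mm (its x) by 206 mm (its y) by 110 mm high, walls and floor 8 mm thick, inside 270 x 190 x 102 mm deep. Origin: centre of its underside on the table. The lid is hinged along its -y top edge; the latch stands outside the middle of its +y wall. A tin stands in its -x half; the +x half is free.
- lid (a joint): Lid hinge, rad: 0 shut, 1.57 vertical, 1.68 to 1.85 open (leaning back beyond the bin's -y side, as it starts). Hinge line along the bin's x. Tipped forward past about 1.3 it falls shut by itself, slowly (damped, about 2 to 3 s); it takes only 1 to 3 N at the edge to move.
- lid_hinge (a point): Middle of the hinge line, in mid-thickness of the lid: at bin (0, -103, 114) mm.
- lid_edge (a point): Middle of the lid's free edge, 206 mm from the hinge line. The lid is a plywood panel 286 x 206 x 8 mm; shut, its top is 118 mm above the table.
- handle (a joint): Turn of the handle about its vertical pivot, rad, growing anticlockwise from above: 0 when the knob arm points along the bin's +x, 1.57 along the bin's +y, outward. Starts 0 to 0.35, stops at 1.6. The ramp runs from 0.45 up to the crest (1.0 to 1.13); past about 1.27 it drops into the notch, which holds it from turning back. Shut the lid first: the nose opposite the knob ends over the lid's edge.
- latch_lift (a joint): Height of the whole handle on its pivot, m: 0 on the flat land where it starts, +0.007 on the crest, -0.004 fully down in the notch. A spring and its weight press it down with about 4 to 9 N; it rises and falls about 11 mm in all, and hangs up as long as it is held up by the grip.
- latch_pivot (a point): The pivot axis of the handle: at bin (0, 141, 127) mm, fixed to the bin.
- handle_knob (a point): Point on the axis of the upright round black knob at the end of the handle arm, 20 mm below its top and 20 mm above its foot: knob 22 mm diameter, 40 mm tall, 85 mm from the pivot axis, about 162 mm above the table at the start. Free air all round it. Turning the handle takes about 2 to 4 N at the knob.
- tall_jar: Bystander: TALL jar, same make as the short one, 62 mm diameter, 115 mm tall (too tall for the shut bin). Origin at its underside.
- can: Bystander: plain steel can, 74 mm diameter, 100 mm tall. Origin at its underside.
- tin: Bystander: plain tin, 68 mm diameter, 70 mm tall, standing inside the bin's -x half. Origin at its underside.
- cabbage: Bystander: cabbage, about 140 mm across. Origin at its underside.
- bowl: Bystander: white bowl, 130 mm across, 50 mm high. Origin at its underside.
- spoon: Bystander: wooden spoon, 180 mm long, lying flat on the table between the bin and the jars.
- brush: Bystander: scrubbing brush, 120 x 40 x 34 mm. Origin at its underside.
Things that resemble listed ones, but are neither listed nor needed, are in the scene too. What is shaped like the jar but green or orange is not meant.

How it is judged:
By the outcome, as a careful person would: the job done as asked, in the order asked, and still so for the second after the job is handed in, with the robot touching nothing.
It also fails if it takes over 64 s, if anything falls off the work surface, if the arm or the gripper's body presses on something with over 40 N, if the wrist force passes 120 N, or if a joint passes its speed limit or range.

ROBOT

A 6-joint arm with a two-finger parallel gripper is mounted at the origin on the work surface. World frame = base frame: x ahead of the robot, y to its left, z up, the work surface at z = 0. Lengths are in m, angles in degrees, forces in N, time in s.
With the tool pointing down it reaches from about 0.4 to 0.825 m from the base axis. Payload 7 kg.
Tool frame: the origin (TCP) lies between the finger pads; the fingertips stand 11 mm ahead of it and the grasp point (between the pads) lies 8 mm behind it (r.tcp_to_tips is the distance from the TCP to the fingertips, in m); x points along the fingers, y is the direction in which the jaws open and shut, and the axes are right-handed (so a half turn about x gives the same grasp; the last joint's range is limited). The gripper opens to 88 mm and grips with 3 to 60 N. Pads are 19 mm wide; open, the fingers measure 130 mm over their backs; the gripper's body (78 mm by 193 mm) begins 47 mm behind the grasp point.
Start: joints at [-57.863, 20.546, 0.682, 0, -70.136, -16.507], TCP at [0.182, -0.65, 0.238] pointing down, gripper open.
Joint ranges: [-176.03, 176.03], [-82.01, 121.73], [-58.28, 71.71], [-173.87, 95.51], [-174.79, -0.11], [-173.66, 173.66]. Speed limits (degrees/s): [136.94, 136.94, 172.46, 180, 180, 180].

INTERFACE

Orientations are given as [roll, pitch, yaw] about the fixed x, y, z axes, in that order (R = Rz(yaw) Ry(pitch) Rx(roll)).
In Python, from plant import r gives the robot as it stands.
- The arm moves only by the tool arm_command, never from a script. Its argument "plan" is a list of rows, each an object of numbers: "dx", "dy", "dz": the shift along the tool's x, y, z each as a share of 0.02 m, from -1 to 1; "wx", "wy", "wz": the turn, a rotation vector about the tool's x, y, z each as a share of 0.08 rad, from -1 to 1. In form: [{"dx": .., "dy": .., "dz": .., "wx": .., "wy": .., "wz": ..}, ...]. A call has 1 to 20 rows; each row shifts and turns the pose as measured when the row begins, along the tool's axes as they then stand; what a row does not reach is not made up. A row lasts 1/12 s, in which the tool goes at most 41.7 mm and 7.16 degrees, less where a joint would pass 70% of its speed; a pose out of reach is approached as far as the arm can. A call with a number of a shift or a turn outside -1 to 1 is refused whole. A call with a gripper value outside its range is refused whole. "fingers" is the closure, from -1 (fully open) to 1 (shut), so that 0 is half open, set as the call begins (left out, the last holds). The fingers move at their own pace and stop on an object; "force" is the grip in N (left out, the last holds). Time passes only in rows, so rows that do not move let the fingers close. It gives the time, the measured TCP pose, the force and the opening at its end, in the units of the state.
- r.get_state(): the state, without advancing time (a new reading comes with each control period).
- r.capture(name): name is "scene" or "top" or "wrist"; returns (picture, depth): 480x640x3 uint8, red, green, blue; 480x640 float32, m along the optical axis (not along the pixel's ray), 0 where there is no reading.
- r.camera_model(name): a dict with "vertical_fov" (degrees; the focal length in pixels is half the picture's height over the tangent of half this angle, whatever the lens; pixels are square), "cx", "cy" (the principal point, pixels), "R" (3x3) and "t" (3): a world point X has camera coordinates R X + t. Camera axes: x right, y down, z forward; pixel columns grow to the right and rows downward; lengths in m; the calibration is good to about 2 mm. The wrist camera is an equidistant fisheye: a pixel r from the principal point sees the ray r / f radians off the axis. A picture is of the moment at which its call begins: read the wrist's pose just before it. camera_model takes no time and is no camera call; for the wrist camera it gives the pose at the moment of the call.
- r.close_job(): hands the job in, once; it reports no verdict.
Trained networks look in the newest picture that a camera, given by its name, has taken for a name from the list of things; names that differ only in an ending like _2 or _b are one class to them, and where a whole thing is asked for, a point or a joint stands for the part that bears it (a point fixed in the world has none). Each returns a list of dicts, best first, with "score" (0 to 1); they miss things now and then, are a little off and sometimes report something else, mostly with a low value. They report only what shows in the picture. A call takes as long as a camera call. They do not tell look-alikes from the thing itself.
- r.cut_out(camera, query): "mask" (480x640 bool, what is visible of it) and "bbox" ([left, top, width, height] in pixels, round what is visible of it).
- r.spot_point(camera, query): "centre" ([column, row] in pixels: a listed point, or the origin of a listed thing).
The state is a dict: "time_s": time; "joints": joint angles; "qd": joint speeds; "joint_torque": joint torques, N m; "tcp_pos": TCP position; "eef_rot": TCP orientation; "contact_force": force on the tool from outside, world axes, zero at the start; "moment": the same for the moment, N m; "gripper_width": finger opening in m.
Only numpy, scipy, OpenCV 4.12 (cv2) and the standard library are available. Lean on these libraries where they do the work, as an engineer would, in place of code of your own. Each camera call takes 0.05 s, during which the arm holds its last target.

## Working session

There is one attempt and no reset: what is moved stays moved. The work goes in short steps, Python scripts to look and compute and a tool call to move; the robot and the scene stay as the last step left them, time stands still between calls to the robot, and variables do not carry over. Pictures are saved under pics/ and viewed, and the job is handed in when it is done.

Besides the shell and the picture viewer there is one more tool, called after ">>>" by a JSON object that holds its "method" and its "body", one argument or row to a line. arm_command: Moves the arm, as the interface text tells. Shift numbers are shares of 0.02 m and turn numbers shares of 0.08 rad, none past 1 either way. Its arguments: {"type":"object","properties":{"plan":{"type":"array","items":{"type":"object","properties":{"dx":{"type":"number"},"dy":{"type":"number"},"dz":{"type":"number"},"wx":{"type":"number"},"wy":{"type":"number"},"wz":{"type":"number"}}}},"fingers":{"type":"number"},"force":{"type":"number"}},"required":["plan"]}

```bash
ls; mkdir -p pics
cat > h.py <<'E'
import numpy as np, cv2
from plant import r
def f_of(m,h=480): return h/2/np.tan(np.radians(m['vertical_fov'])/2)
def unproj(m,u,v,d):
    f=f_of(m); c=np.array([(u-m['cx'])/f*d,(v-m['cy'])/f*d,d]); R=np.array(m['R']);return R.T@(c-np.array(m['t']))
def proj(m,X):
    f=f_of(m); c=np.array(m['R'])@np.array(X)+np.array(m['t']); return [m['cx']+f*c[0]/c[2],m['cy']+f*c[1]/c[2]]
def save(n,p): cv2.imwrite('pics/'+n+'.png',cv2.cvtColor(p,cv2.COLOR_RGB2BGR))
def cloud(m,d):
    f=f_of(m); v,u=np.mgrid[0:480,0:640]; c=np.stack([(u-m['cx'])/f*d,(v-m['cy'])/f*d,d],-1)
    return (c-np.array(m['t']))@np.array(m['R'])
E
python3 - <<'E'
from h import *
for n in ['scene','top']:
    p,d=r.capture(n); save(n+'0',p); np.savez('pics/'+n+'0.npz',p=p,d=d)
    print(n,{k:(np.round(v,3).tolist()) for k,v in r.camera_model(n).items()}, (d>0).mean())
    for q in ['jar','tall_jar','can','bin','handle_knob','lid_edge','tin']:
        print(q,[(np.round(o['centre']).tolist(),round(o['score'],2)) for o in r.spot_point(n,q)][:4])
print(r.get_state())
E
```

```text
pics
scene {'vertical_fov': 54.224, 'cx': 320.284, 'cy': 234.806, 'R': [[-0.324, 0.946, -0.009], [0.758, 0.254, -0.6], [-0.566, -0.201, -0.8]], 't': [0.061, -0.381, 1.513]} 0.9957975260416667
jar [([487.0, 267.0], 0.8), ([470.0, 236.0], 0.75), ([442.0, 262.0], 0.58), ([302.0, 336.0], 0.46)]
tall_jar [([393.0, 285.0], 0.56)]
can [([394.0, 237.0], 0.76)]
bin [([393.0, 283.0], 0.73), ([244.0, 220.0], 0.66)]
handle_knob [([280.0, 218.0], 0.72)]
lid_edge [([161.0, 122.0], 0.6)]
tin [([257.0, 200.0], 0.59), ([159.0, 120.0], 0.44), ([300.0, 336.0], 0.4)]
top {'vertical_fov': 50.037, 'cx': 318.944, 'cy': 233.953, 'R': [[-0.091, -0.996, 0.003], [-0.975, 0.088, -0.206], [0.205, -0.022, -0.979]], 't': [0.167, 0.556, 1.042]} 0.9959830729166667
jar [([169.0, 356.0], 0.87), ([140.0, 316.0], 0.74), ([188.0, 301.0], 0.73)]
tall_jar [([233.0, 254.0], 0.78)]
can [([249.0, 311.0], 0.91), ([231.0, 252.0], 0.34)]
bin [([426.0, 266.0], 0.95), ([188.0, 299.0], 0.39)]
handle_knob [([367.0, 220.0], 0.7)]
lid_edge [([553.0, 219.0], 0.85), ([428.0, 261.0], 0.2)]
tin [([428.0, 303.0], 0.66)]
{'time_s': 0.8, 'joints': array([-5.78614707e+01,  2.05462833e+01,  6.83799139e-01, -5.06326769e-04,
       -7.01370872e+01, -1.65094684e+01]), 'qd': array([ 0.02343606,  0.07504545,  0.01620813, -0.12934796, -0.08067849,
       -0.13712827]), 'joint_torque': array([-7.02068803e-07, -5.82277715e+01,  2.93279171e+01,  7.00185969e+00,
        1.24862950e-02, -2.36357255e-05]), 'tcp_pos': array([ 0.18186318, -0.65002432,  0.23757452]), 'eef_rot': array([-25.47978409,  89.99935931,  -9.85089517]), 'contact_force': array([-0.30723459,  0.24686103, -0.35349077]), 'moment': array([-0.01882625, -0.00582077,  0.0031277 ]), 'gripper_width': 0.08765344459635377}
```

View pics/scene0.png

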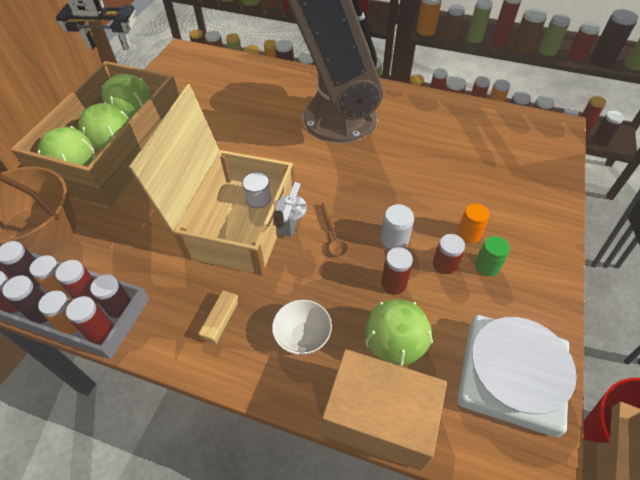

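View pics/top0.png

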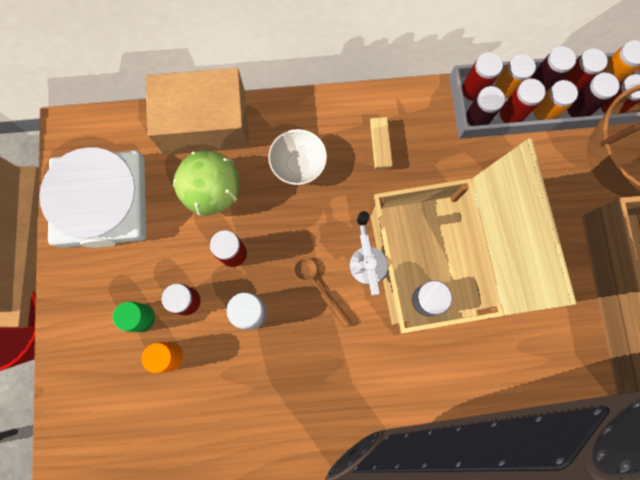

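The red jars are at scene (397,270), top (226,247), which looks tall, and at scene (449,254), top (178,298), which looks short. The green decoy is at scene (492,257), the orange one at (474,224), and a steel can at (397,227). I'll check heights with depth from both views, plus one close crop.

Run:
```python
from h import *
C={}
for n in ['scene','top']:
    z=np.load(f'pics/{n}0.npz'); m=r.camera_model(n); C[n]=(z['p'],z['d'],cloud(m,z['d']),m)
P={'scene':dict(short=(451,243),tall=(399,260),can=(398,214),tin=(256,182),orange=(476,211),green=(494,244)),
'top':dict(short=(176,297),tall=(225,245),can=(246,311),tin=(434,297),orange=(158,358),green=(129,317))}
for n in P:
    p,d,X,m=C[n]
    for k,(u,v) in P[n].items():
        c=X[v,u]; 
        # top-face points: near & within 8mm of z
        s=X[v-40:v+40,u-40:u+40].reshape(-1,3); s=s[(abs(s[:,2]-c[2])<.006)&(np.hypot(*(s-c)[:,:2].T)<.045)]
        (x,y),rad=cv2.minEnclosingCircle(s[:,:2].astype(np.float32))
        print(n,k,np.round(c,3),'circ',round(x,3),round(y,3),round(rad,3),'z',np.median(s[:,2]).round(4))
# bin: top rim points
for n in C:
    p,d,X,m=C[n]
    s=X.reshape(-1,3); k=(abs(s[:,2]-.110)<.004)&(s[:,0]>.35)&(s[:,0]<.8)&(s[:,1]<.2)&(s[:,1]>-.35)
    q=s[k]; print(n,len(q)); print(cv2.minAreaRect(q[:,:2].astype(np.float32)*1000))
p=C['scene'][0]; a=cv2.resize(p[190:310,360:520],(800,600),interpolation=cv2.INTER_CUBIC); save('cropjar',a)
p=C['top'][0]; a=cv2.resize(p[130:340,340:620],(800,600),interpolation=cv2.INTER_CUBIC); save('cropbin',a)
```

```text
scene short [0.459 0.418 0.089] circ 0.458 0.42 0.031 z 0.0893
scene tall [0.561 0.314 0.113] circ 0.554 0.314 0.03 z 0.1143
scene can [0.419 0.28  0.097] circ 0.421 0.284 0.036 z 0.0992
scene tin [ 0.414 -0.101  0.078] circ 0.41 -0.104 0.037 z 0.0774
scene orange [0.343 0.46  0.09 ] circ 0.345 0.462 0.03 z 0.0891
scene green [0.433 0.512 0.093] circ 0.431 0.519 0.03 z 0.0895
top short [0.459 0.417 0.086] circ 0.458 0.418 0.029 z 0.0902
top tall [0.551 0.308 0.117] circ 0.555 0.311 0.029 z 0.1156
top can [0.417 0.276 0.102] circ 0.422 0.282 0.034 z 0.1005
top tin [ 0.412 -0.106  0.078] circ 0.413 -0.106 0.035 z 0.0787
top orange [0.342 0.456 0.09 ] circ 0.344 0.461 0.03 z 0.0904
top green [0.427 0.511 0.091] circ 0.43 0.518 0.03 z 0.0905
scene 1556
((590.76123046875, -124.78152465820312), (317.3280334472656, 517.6834716796875), 74.87328338623047)
top 2788
((590.2661743164062, -128.50637817382812), (316.4483642578125, 517.5775146484375), 74.697265625)
```

View pics/cropjar.png

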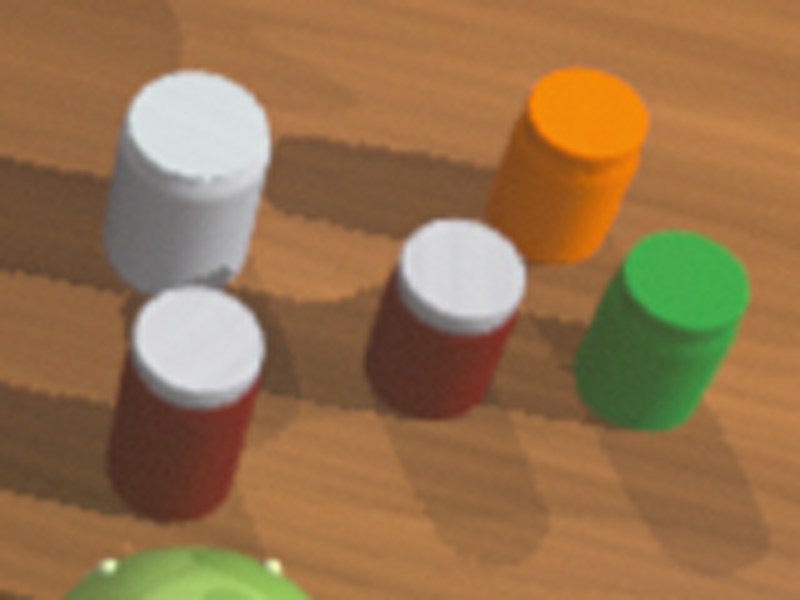

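View pics/cropbin.png

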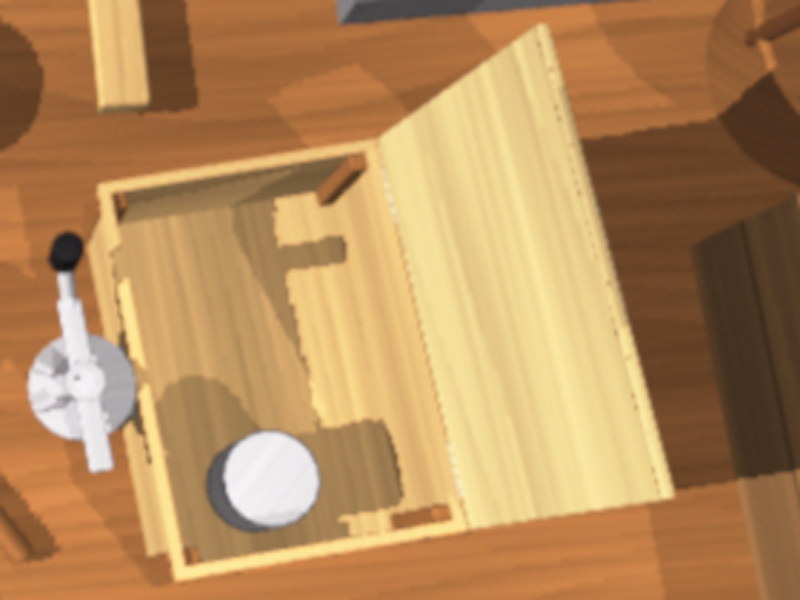

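The crop agrees with depth: the short red jar has its cap at (0.458, 0.419) and is 0.090 m tall in both views, while the other red jar measures 0.115 m. Next is the bin frame and the handle.

Run:
```python
from h import *
from scipy.optimize import minimize
pts=[];
for n in ['scene','top']:
    z=np.load(f'pics/{n}0.npz'); m=r.camera_model(n); X=cloud(m,z['d'])
    s=X.reshape(-1,3)
    msk=[o for o in r.cut_out(n,'bin')] if 0 else None
    k=(abs(s[:,2]-.110)<.003)&(s[:,0]>.33)&(s[:,0]<.75)&(s[:,1]<.12)&(s[:,1]>-.3)
    q=s[k][:,:2]; 
    # connected comps image
    im=k.reshape(480,640).astype(np.uint8); nn,l,st,ce=cv2.connectedComponentsWithStats(im)
    for i in range(1,nn):
        if st[i,4]>40: print(n,st[i],X[l==i].mean(0).round(3))
    pts.append(q)
q=np.vstack(pts)
def cost(a,ret=False):
    x0,y0,th=a; c,s_=np.cos(th),np.sin(th); d=q-[x0,y0]; bx=d@[c,s_]; by=d@[-s_,c]
    # dist to rim mid-line rectangle 139x99
    dx=abs(bx)-.139; dy=abs(by)-.099
    sd=np.where((dx<0)&(dy<0),-np.maximum(dx,dy),np.hypot(np.maximum(dx,0),np.maximum(dy,0)))
    return np.minimum(sd,.012).mean()
best=min((minimize(cost,[x,-.08+dy,t],method='Nelder-Mead') for x in (.46,.5,.54) for dy in(-.03,0,.03) for t in (-.3,0,.3)),key=lambda o:o.fun)
print(best.x,np.degrees(best.x[2]),best.fun)
x0,y0,th=best.x;c,s_=np.cos(th),np.sin(th)
for sh in (0,np.pi):
    R=np.array([[np.cos(th+sh),-np.sin(th+sh)],[np.sin(th+sh),np.cos(th+sh)]])
    print('pivot',[x0,y0]+R@[0,.141])
for n in ['scene','top']:
    z=np.load(f'pics/{n}0.npz'); m=r.camera_model(n); X=cloud(m,z['d']); s=X.reshape(-1,3)
    p=z['p'].reshape(-1,3)
    k=(p.max(1)<60)&(s[:,2]>.125)&(s[:,2]<.2)&(s[:,0]>.45)&(s[:,0]<.7)&(abs(s[:,1])<.15)
    print(n,'knob',k.sum(),s[k].min(0).round(3),s[k].max(0).round(3),s[k].mean(0).round(3))
    t=k&(s[:,2]>s[k][:,2].max()-.004); print(' top',t.sum(),s[t].mean(0).round(4))
    for nm,Y in [('c',[x0,y0,.118])]+[(f'{a}{b}',[x0+a*.143*c-b*.103*s_,y0+a*.143*s_+b*.103*c,.11]) for a in(-1,1) for b in(-1,1)]: print(nm,np.round(proj(m,Y)))
```

```text
scene [ 171  150  122  100 1197] [ 0.514 -0.109  0.11 ]
scene [288 195  19  24 146] [0.485 0.046 0.109]
top [ 370  179  134  155 2189] [ 0.492 -0.103  0.11 ]
top [350 254  19  30 260] [0.477 0.044 0.11 ]
[ 0.49788856 -0.11464578  0.07655672] 4.386377062265311 0.004528388816211206
pivot [0.4871046  0.02594123]
pivot [ 0.50867251 -0.25523279]Traceback (most recent call last):
  File "<stdin>", line 32, in <module>
    return umr_minimum(a, axis, None, out, keepdims, initial, where)
ValueError: zero-size array to reduction operation minimum which has no identity
```

Run:
```python
from h import *
from scipy.optimize import minimize
def onplane(m,u,v,z):
    a=unproj(m,u,v,1.);C=-np.array(m['R']).T@np.array(m['t']);return C+(a-C)*(z-C[2])/(a[2]-C[2])
m=r.camera_model('top')
for uv in [(375,194),(472,179),(402,332),(502,316)]: print(uv,onplane(m,*uv,.11).round(3))
ms=r.camera_model('scene')
for n in ['scene','top']:
    z=np.load(f'pics/{n}0.npz'); mm=r.camera_model(n); X=cloud(mm,z['d'])
    k=(abs(X[...,2]-.110)<.003)&(X[...,0]>.33)&(X[...,0]<.75)&(X[...,1]<.12)&(X[...,1]>-.3)
    p=z['p'].copy(); p[k]=[255,0,0]
    a=p[130:340,340:620] if n=='top' else p[80:290,130:410]
    save('rim'+n,cv2.resize(a,(800,600),interpolation=cv2.INTER_NEAREST))
    s=X.reshape(-1,3);pp=z['p'].reshape(-1,3).astype(int)
    k=(pp.max(1)<80)&(s[:,2]>.12)&(s[:,0]>.4)&(s[:,0]<.75)&(abs(s[:,1])<.15)
    if k.sum(): print(n,k.sum(),s[k].min(0),s[k].max(0),s[k].mean(0))
    if n=='top': print(X[218,363],z['p'][218,363], X[265,369])
    else: print(X[215,280],z['p'][215,280],X[208,279])
```

```text
(375, 194) [ 0.632 -0.006  0.11 ]
(472, 179) [ 0.646 -0.211  0.11 ]
(402, 332) [ 0.348 -0.027  0.11 ]
(502, 316) [ 0.361 -0.227  0.11 ]
scene 127 [0.56390415 0.02551842 0.14071769] [0.58362499 0.04529725 0.18564046] [0.57725042 0.03614395 0.16809701]
[0.57541807 0.04064143 0.18159069] [74 62 54] [0.50065502 0.0018264  0.10693077]
top 116 [0.56100545 0.02211087 0.15009288] [0.57894848 0.04206203 0.18457661] [0.56820862 0.03226861 0.17624676]
[0.56665722 0.03244081 0.18137046] [44 40 42] [0.48187364 0.02602013 0.13716642]
```

View pics/rimtop.png

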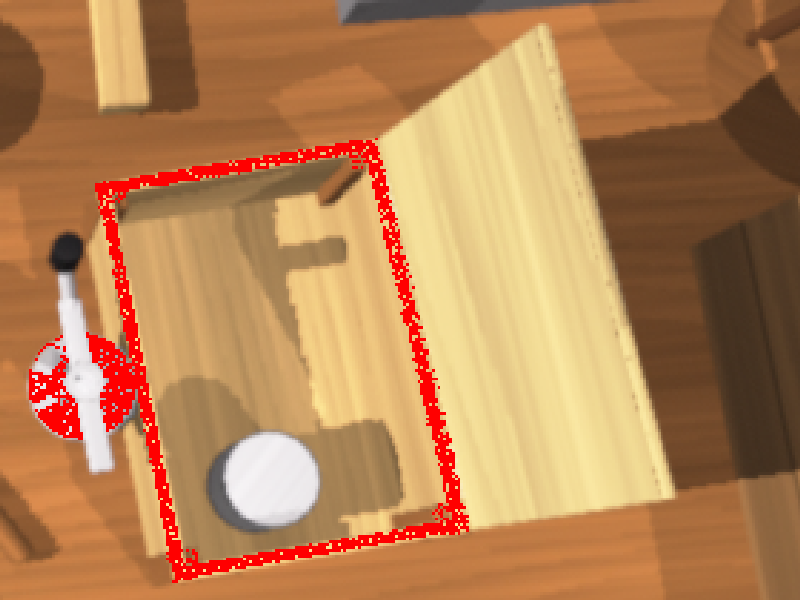

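View pics/rimscene.png

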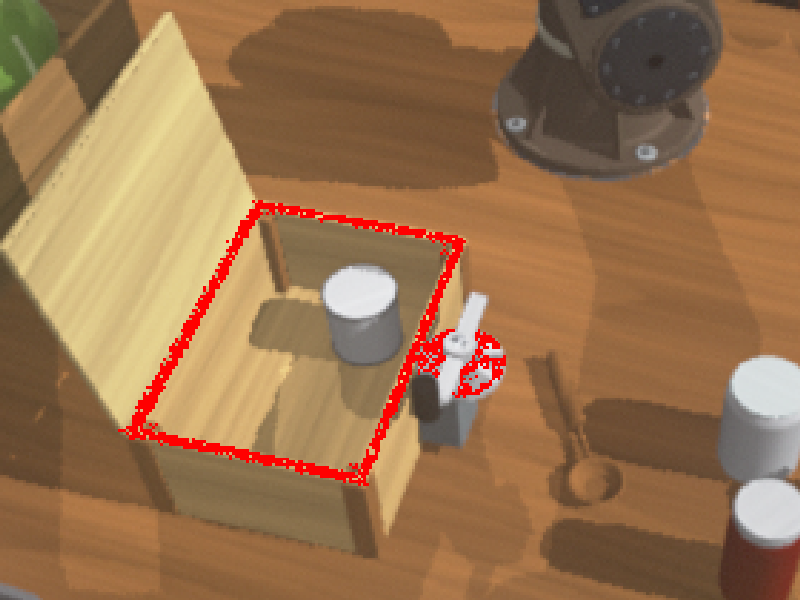

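Run:
```python
from h import *
from scipy.optimize import minimize
pts=[]
for n in ['scene','top']:
    z=np.load(f'pics/{n}0.npz'); m=r.camera_model(n); X=cloud(m,z['d'])
    k=(abs(X[...,2]-.110)<.003)&(X[...,0]>.33)&(X[...,0]<.75)&(X[...,1]<.12)&(X[...,1]>-.3)
    nn,l,st,ce=cv2.connectedComponentsWithStats(k.astype(np.uint8)); i=1+np.argmax(st[1:,4])
    Y=X[k][:,:2]; Y=Y[Y[:,1]<-.005] ; pts.append(Y)
def fit(q):
    def cost(a):
        x0,y0,th=a; c,s_=np.cos(th),np.sin(th); d=q-[x0,y0]; bx=d@[c,s_]; by=d@[-s_,c]
        dx=abs(bx)-.139; dy=abs(by)-.099
        sd=np.where((dx<0)&(dy<0),-np.maximum(dx,dy),np.hypot(np.maximum(dx,0),np.maximum(dy,0)))
        return np.minimum(sd,.012).mean()
    return minimize(cost,[.497,-.117,.065],method='Nelder-Mead',options=dict(xatol=1e-5,fatol=1e-7,initial_simplex=[[.497,-.117,.065],[.503,-.117,.065],[.497,-.110,.065],[.497,-.117,.1]]))
for q in pts+[np.vstack(pts)]:
    b=fit(q); x0,y0,th=b.x; R=np.array([[np.cos(th),-np.sin(th)],[np.sin(th),np.cos(th)]])
    print(b.x.round(4),np.degrees(th).round(2),b.fun.round(5),'pivot',([x0,y0]+R@[0,.141]).round(4),'drop',([x0,y0]+R@[.07,0]).round(4),'edge1.75', )
print(r.get_state()['joints'])
```

```text
[ 0.4974 -0.1136  0.0737] 4.22 0.00277 pivot [0.4871 0.027 ] drop [ 0.5673 -0.1084] edge1.75
[ 0.4981 -0.1155  0.0743] 4.26 0.00266 pivot [0.4876 0.0251] drop [ 0.5679 -0.1104] edge1.75
[ 0.4979 -0.1148  0.0743] 4.26 0.00276 pivot [0.4874 0.0258] drop [ 0.5677 -0.1096] edge1.75
[-5.78614707e+01  2.05462833e+01  6.83799139e-01 -5.06326769e-04
 -7.01370872e+01 -1.65094684e+01]
```

```bash
cat >> h.py <<'E'
B=np.array([.498,-.1148]); TH=.0743
Rb=np.array([[np.cos(TH),-np.sin(TH)],[np.sin(TH),np.cos(TH)]])
def b2w(x,y): return B+Rb@[x,y]
def w2b(x,y): return Rb.T@(np.array([x,y])-B)
from scipy.spatial.transform import Rotation as Ro
def Rt():
    s=r.get_state(); return s,Ro.from_euler('xyz',s['eef_rot'],degrees=True)
def st():
    s,R=Rt(); M=R.as_matrix(); y=M[:,1]
    print('t',round(s['time_s'],2),'tcp',s['tcp_pos'].round(4),'heady',np.degrees(np.arctan2(y[1],y[0])).round(1),'xax',M[:,0].round(3),'F',np.round(s['contact_force'],1),'w',round(s['gripper_width'],4),'j',np.round(s['joints'],0))
def go(p,head=None,tips=False):
    s,R=Rt(); M=R.as_matrix(); d=M.T@(np.array(p)-s['tcp_pos'])/.02
    print('shift units total',d.round(2),end=' ')
    if head is not None:
        h=np.radians(head); y=np.array([np.cos(h),np.sin(h),0]); x=np.array([0,0,-1.]); T=np.stack([x,y,np.cross(x,y)],1)
        print('turn units',((R.inv()*Ro.from_matrix(T)).as_rotvec()/.08).round(2),end='')
    print()
E
python3 - <<'E'
from h import *
for n in ['scene','top']:
    z=np.load(f'pics/{n}0.npz'); m=r.camera_model(n); X=cloud(m,z['d']); s=X.reshape(-1,3)
    b=(s[:,:2]-B)@Rb; z_=s[:,2]
    k=(abs(b[:,0])<.13)&(z_>.13)&(b[:,1]<-.1)&(b[:,1]>-.2)
    A=np.polyfit(z_[k]-.114,b[k][:,1]+.103,1); print(n,k.sum(),'slope',A,'angle',np.degrees(np.pi/2-np.arctan(A[0])),z_[k].max(), b[k][z_[k]>.3].mean(0))
    k=(b[:,1]<-.19)&(b[:,1]>-.45)&(abs(b[:,0])<.2)&(z_>.03)
    if k.sum():
        H,xe,ye=np.histogram2d(b[k][:,0],b[k][:,1],bins=[8,13],range=[[-.2,.2],[-.45,-.19]],weights=None)
        Z=np.zeros((8,13)); i=((b[k]-[-.2,-.45])/[.05,.02]).astype(int).clip(0,[7,12]); np.maximum.at(Z,(i[:,0],i[:,1]),z_[k]); print(Z.round(2))
st()
E
```

```text
scene 5533 slope [-0.18204977  0.00077285] angle 100.3176905058151 0.3152855432574573 [ 0.00846294 -0.13828123]
[[0.17 0.17 0.16 0.14 0.15 0.15 0.   0.   0.   0.   0.   0.   0.  ]
 [0.17 0.17 0.16 0.13 0.15 0.   0.   0.   0.   0.   0.   0.   0.  ]
 [0.15 0.14 0.   0.15 0.15 0.   0.   0.   0.   0.   0.   0.   0.  ]
 [0.15 0.   0.   0.15 0.15 0.   0.   0.   0.   0.   0.   0.   0.  ]
 [0.15 0.15 0.15 0.15 0.15 0.   0.   0.   0.   0.   0.   0.   0.  ]
 [0.12 0.12 0.   0.   0.   0.   0.   0.   0.   0.   0.   0.   0.  ]
 [0.   0.12 0.12 0.   0.   0.   0.   0.   0.   0.   0.   0.   0.  ]
 [0.21 0.2  0.19 0.   0.   0.   0.   0.   0.   0.   0.   0.   0.  ]]
top 9432 slope [-0.19733121 -0.00118352] angle 101.1628281268278 0.31632628152233855 [-0.00353757 -0.14350712]
[[0.   0.   0.   0.   0.15 0.   0.   0.   0.   0.   0.   0.   0.  ]
 [0.   0.   0.   0.15 0.16 0.   0.   0.   0.   0.   0.   0.   0.  ]
 [0.   0.   0.   0.15 0.15 0.   0.   0.   0.   0.   0.   0.   0.  ]
 [0.   0.   0.   0.15 0.16 0.   0.   0.   0.   0.   0.   0.   0.  ]
 [0.12 0.15 0.15 0.15 0.15 0.   0.   0.   0.   0.   0.   0.   0.  ]
 [0.13 0.13 0.   0.   0.   0.   0.   0.   0.   0.   0.   0.   0.  ]
 [0.05 0.12 0.12 0.   0.   0.   0.   0.   0.   0.   0.   0.   0.  ]
 [0.   0.2  0.18 0.   0.   0.   0.   0.   0.   0.   0.   0.   0.  ]]
t 0.8 tcp [ 0.1819 -0.65    0.2376] heady 105.6 xax [ 0. -0. -1.] F [-0.3  0.2 -0.4] w 0.0877 j [-58.  21.   1.  -0. -70. -17.]
```

>>> {"method": "arm_command", "body": {
  "plan": [
    {"dx": -0.4,"wx": -0.95},
    {"dx": -0.4,"wx": -0.95},
    {"dx": -0.4,"wx": -0.95},
    {"dx": -0.4,"wx": -0.95},
    {"dx": -0.4,"wx": -0.95},
    {"dx": -0.4,"wx": -0.95},
    {"dx": -0.4,"wx": -0.95},
    {"dx": -0.4,"wx": -0.95},
    {"dx": -0.4,"wx": -0.95},
    {"dx": -0.4,"wx": -0.95},
    {"dx": -0.4,"wx": -0.95},
    {"dx": -0.4,"wx": -0.95},
    {"dx": -0.4,"wx": -0.95},
    {"dx": -0.4,"wx": -0.95},
    {"dx": -0.4,"wx": -0.95},
    {"dx": -0.4,"wx": -0.95},
    {"dx": -0.4,"wx": -0.95},
    {"dx": -0.4,"wx": -0.95},
    {"dx": -0.4,"wx": -0.95},
    {"dx": -0.4,"wx": -0.95}
  ],
  "fingers": -1,
  "force": 20
}}

```text
schema error: expected keys dx, dy, dz, wx, wy, wz
```

```bash
python3 -c "
from h import *
st();go([.52,-.2,.38],190)"
```

```text
t 0.8 tcp [ 0.1819 -0.65    0.2376] heady 105.6 xax [ 0. -0. -1.] F [-0.3  0.2 -0.4] w 0.0877 j [-58.  21.   1.  -0. -70. -17.]
shift units total [-7.12 17.11 22.34] turn units [-18.41   0.     0.  ]
```

>>> {"method": "arm_command", "body": {
  "plan": [
    {"dx": -0.4,"dy": 0,"dz": 0,"wx": -0.95,"wy": 0,"wz": 0},
    {"dx": -0.4,"dy": 0,"dz": 0,"wx": -0.95,"wy": 0,"wz": 0},
    {"dx": -0.4,"dy": 0,"dz": 0,"wx": -0.95,"wy": 0,"wz": 0},
    {"dx": -0.4,"dy": 0,"dz": 0,"wx": -0.95,"wy": 0,"wz": 0},
    {"dx": -0.4,"dy": 0,"dz": 0,"wx": -0.95,"wy": 0,"wz": 0},
    {"dx": -0.4,"dy": 0,"dz": 0,"wx": -0.95,"wy": 0,"wz": 0},
    {"dx": -0.4,"dy": 0,"dz": 0,"wx": -0.95,"wy": 0,"wz": 0},
    {"dx": -0.4,"dy": 0,"dz": 0,"wx": -0.95,"wy": 0,"wz": 0},
    {"dx": -0.4,"dy": 0,"dz": 0,"wx": -0.95,"wy": 0,"wz": 0},
    {"dx": -0.4,"dy": 0,"dz": 0,"wx": -0.95,"wy": 0,"wz": 0},
    {"dx": -0.4,"dy": 0,"dz": 0,"wx": -0.95,"wy": 0,"wz": 0},
    {"dx": -0.4,"dy": 0,"dz": 0,"wx": -0.95,"wy": 0,"wz": 0},
    {"dx": -0.4,"dy": 0,"dz": 0,"wx": -0.95,"wy": 0,"wz": 0},
    {"dx": -0.4,"dy": 0,"dz": 0,"wx": -0.95,"wy": 0,"wz": 0},
    {"dx": -0.4,"dy": 0,"dz": 0,"wx": -0.95,"wy": 0,"wz": 0},
    {"dx": -0.4,"dy": 0,"dz": 0,"wx": -0.95,"wy": 0,"wz": 0},
    {"dx": -0.4,"dy": 0,"dz": 0,"wx": -0.95,"wy": 0,"wz": 0},
    {"dx": -0.4,"dy": 0,"dz": 0,"wx": -0.95,"wy": 0,"wz": 0},
    {"dx": -0.4,"dy": 0,"dz": 0,"wx": -0.95,"wy": 0,"wz": 0},
    {"dx": -0.4,"dy": 0,"dz": 0,"wx": -0.95,"wy": 0,"wz": 0}
  ],
  "fingers": -1,
  "force": 20
}}

```text
time_s: 2.47
tcp_pos: [0.1813, -0.6487, 0.4029]
eef_rot: [1.3, 89.7, 108.2]
contact_force: [0.5, -0.5, -0.4]
gripper_width: 0.0873
```

```bash
python3 -c "
from h import *
st();go([.5,-.3,.39],190);go([.53,0,.39],190)"
```

```text
t 2.47 tcp [ 0.1813 -0.6487  0.4029] heady -163.1 xax [-0.001  0.004 -1.   ] F [ 0.5 -0.5 -0.4] w 0.0873 j [-58.  18.  18.  -0. -90.  75.]
shift units total [  0.7  -20.31  12.05] turn units [ 1.5   0.06 -0.  ]
shift units total [  0.76 -26.1   25.97] turn units [ 1.5   0.06 -0.  ]
```

>>> {"method": "arm_command", "body": {
  "plan": [
    {"dx": 0,"dy": -1,"dz": 0.6,"wx": 0.07,"wy": 0,"wz": 0},
    {"dx": 0,"dy": -1,"dz": 0.6,"wx": 0.07,"wy": 0,"wz": 0},
    {"dx": 0,"dy": -1,"dz": 0.6,"wx": 0.07,"wy": 0,"wz": 0},
    {"dx": 0,"dy": -1,"dz": 0.6,"wx": 0.07,"wy": 0,"wz": 0},
    {"dx": 0,"dy": -1,"dz": 0.6,"wx": 0.07,"wy": 0,"wz": 0},
    {"dx": 0,"dy": -1,"dz": 0.6,"wx": 0.07,"wy": 0,"wz": 0},
    {"dx": 0,"dy": -1,"dz": 0.6,"wx": 0.07,"wy": 0,"wz": 0},
    {"dx": 0,"dy": -1,"dz": 0.6,"wx": 0.07,"wy": 0,"wz": 0},
    {"dx": 0,"dy": -1,"dz": 0.7,"wx": 0.07,"wy": 0,"wz": 0},
    {"dx": 0,"dy": -1,"dz": 0.7,"wx": 0.07,"wy": 0,"wz": 0},
    {"dx": 0,"dy": -1,"dz": 0.7,"wx": 0.07,"wy": 0,"wz": 0},
    {"dx": 0,"dy": -1,"dz": 0.7,"wx": 0.07,"wy": 0,"wz": 0},
    {"dx": 0,"dy": -1,"dz": 0.7,"wx": 0.07,"wy": 0,"wz": 0},
    {"dx": 0,"dy": -1,"dz": 0.7,"wx": 0.07,"wy": 0,"wz": 0},
    {"dx": 0,"dy": -1,"dz": 0.8,"wx": 0.07,"wy": 0,"wz": 0},
    {"dx": 0,"dy": -1,"dz": 0.9,"wx": 0.07,"wy": 0,"wz": 0},
    {"dx": 0,"dy": -0.8,"dz": 1,"wx": 0.07,"wy": 0,"wz": 0},
    {"dx": 0,"dy": -0.6,"dz": 1,"wx": 0.07,"wy": 0,"wz": 0},
    {"dx": 0,"dy": -0.4,"dz": 1,"wx": 0.07,"wy": 0,"wz": 0},
    {"dx": 0,"dy": -0.2,"dz": 1,"wx": 0.07,"wy": 0,"wz": 0}
  ]
}}

```text
time_s: 4.13
tcp_pos: [0.472, -0.26, 0.4049]
eef_rot: [-23.5, 89.9, 76.6]
contact_force: [0.0, 0.3, 0.2]
gripper_width: 0.0872
```

```bash
python3 -c "
from h import *
st();go([.53,0,.30],190);go([.458,.4185,.2],190)"
```

```text
t 4.13 tcp [ 0.472  -0.26    0.4049] heady -169.9 xax [ 0.     0.001 -1.   ] F [0.  0.3 0.2] w 0.0872 j [ -8.   4.   1.  -0. -87.  18.]
shift units total [ 5.26 -5.14 12.28] turn units [0.03 0.01 0.01]
shift units total [10.29 -5.27 33.51] turn units [0.03 0.01 0.01]
```

>>> {"method": "arm_command", "body": {
  "plan": [
    {"dx": 0,"dy": -0.3,"dz": 1,"wx": 0,"wy": 0,"wz": 0},
    {"dx": 0,"dy": -0.3,"dz": 1,"wx": 0,"wy": 0,"wz": 0},
    {"dx": 0,"dy": -0.3,"dz": 1,"wx": 0,"wy": 0,"wz": 0},
    {"dx": 0,"dy": -0.3,"dz": 1,"wx": 0,"wy": 0,"wz": 0},
    {"dx": 0,"dy": -0.3,"dz": 1,"wx": 0,"wy": 0,"wz": 0},
    {"dx": 0,"dy": -0.3,"dz": 1,"wx": 0,"wy": 0,"wz": 0},
    {"dx": 0,"dy": -0.3,"dz": 1,"wx": 0,"wy": 0,"wz": 0},
    {"dx": 0,"dy": -0.2,"dz": 1,"wx": 0,"wy": 0,"wz": 0},
    {"dx": 0.2,"dy": -0.2,"dz": 1,"wx": 0,"wy": 0,"wz": 0},
    {"dx": 0.2,"dy": -0.2,"dz": 1,"wx": 0,"wy": 0,"wz": 0},
    {"dx": 0.2,"dy": -0.2,"dz": 1,"wx": 0,"wy": 0,"wz": 0},
    {"dx": 0.2,"dy": -0.2,"dz": 1,"wx": 0,"wy": 0,"wz": 0},
    {"dx": 0.2,"dy": -0.2,"dz": 1,"wx": 0,"wy": 0,"wz": 0},
    {"dx": 0.2,"dy": -0.2,"dz": 1,"wx": 0,"wy": 0,"wz": 0},
    {"dx": 0.2,"dy": -0.1,"dz": 1,"wx": 0,"wy": 0,"wz": 0},
    {"dx": 0.2,"dy": -0.1,"dz": 1,"wx": 0,"wy": 0,"wz": 0},
    {"dx": 0.2,"dy": -0.1,"dz": 1,"wx": 0,"wy": 0,"wz": 0},
    {"dx": 0.2,"dy": -0.1,"dz": 1,"wx": 0,"wy": 0,"wz": 0},
    {"dx": 0.2,"dy": -0.1,"dz": 1,"wx": 0,"wy": 0,"wz": 0},
    {"dx": 0.2,"dy": -0.1,"dz": 1,"wx": 0,"wy": 0,"wz": 0}
  ]
}}

```text
time_s: 5.8
tcp_pos: [0.4797, 0.1693, 0.3608]
eef_rot: [-74.3, 89.3, 25.9]
contact_force: [0.0, -1.0, 0.9]
gripper_width: 0.0878
```

```bash
python3 -c "
from h import *
st();go([.458,.4185,.2],192)"
```

```text
t 5.8 tcp [0.4797 0.1693 0.3608] heady -169.8 xax [ 0.011  0.005 -1.   ] F [ 0.  -1.   0.9] w 0.0878 j [ 42.   1.  -8.   0. -80. -32.]
shift units total [ 8.09 -1.04 12.43] turn units [-0.4   0.04  0.15]
```

>>> {"method": "arm_command", "body": {
  "plan": [
    {"dx": 0.3,"dy": -0.08,"dz": 1,"wx": 0,"wy": 0,"wz": 0},
    {"dx": 0.3,"dy": -0.08,"dz": 1,"wx": 0,"wy": 0,"wz": 0},
    {"dx": 0.3,"dy": -0.08,"dz": 1,"wx": 0,"wy": 0,"wz": 0},
    {"dx": 0.3,"dy": -0.08,"dz": 1,"wx": 0,"wy": 0,"wz": 0},
    {"dx": 0.3,"dy": -0.08,"dz": 1,"wx": 0,"wy": 0,"wz": 0},
    {"dx": 0.3,"dy": -0.08,"dz": 1,"wx": 0,"wy": 0,"wz": 0},
    {"dx": 0.4,"dy": -0.08,"dz": 1,"wx": 0,"wy": 0,"wz": 0},
    {"dx": 0.6,"dy": -0.08,"dz": 1,"wx": 0,"wy": 0,"wz": 0},
    {"dx": 0.6,"dy": -0.08,"dz": 1,"wx": 0,"wy": 0,"wz": 0},
    {"dx": 0.8,"dy": -0.08,"dz": 0.8,"wx": 0,"wy": 0,"wz": 0},
    {"dx": 1,"dy": -0.08,"dz": 0.6,"wx": 0,"wy": 0,"wz": 0},
    {"dx": 1,"dy": -0.08,"dz": 0.4,"wx": 0,"wy": 0,"wz": 0},
    {"dx": 0.6,"dy": 0,"dz": 0.2,"wx": 0,"wy": 0,"wz": 0},
    {"dx": 0,"dy": 0,"dz": 0,"wx": 0,"wy": 0,"wz": 0}
  ]
}}

```text
time_s: 6.97
tcp_pos: [0.458, 0.4072, 0.2205]
eef_rot: [-67.6, 89.0, 32.9]
contact_force: [-0.7, -1.1, -0.3]
gripper_width: 0.0875
```

```bash
python3 -c "
from h import *
st();go([.458,.4185,.2],192);go([.458,.4185,.057],192)
p,d=r.capture('wrist'); m=r.camera_model('wrist'); save('w1',p)
o=r.cut_out('wrist','jar'); print([(x['bbox'],round(x['score'],2)) for x in o][:5])
print({k:np.round(v,3).tolist() for k,v in m.items()})
f=f_of(m)
for z in (0,.09):
  c=np.array(m['R'])@[.458,.4185,z]+m['t']; th=np.arctan2(np.hypot(c[0],c[1]),c[2]); ph=np.arctan2(c[1],c[0]); print(m['cx']+f*th*np.cos(ph),m['cy']+f*th*np.sin(ph))
"
```

```text
t 6.97 tcp [0.458  0.4072 0.2205] heady -169.6 xax [ 0.015  0.01  -1.   ] F [-0.7 -1.1 -0.3] w 0.0875 j [ 60.  15. -10.   1. -64. -50.]
shift units total [ 1.03 -0.09  0.55] turn units [-0.35  0.08  0.21]
shift units total [8.18 0.03 0.5 ] turn units [-0.35  0.08  0.21]
[([283.8, 187.5, 76.0, 93.2], 0.95), ([301.2, 282.5, 60.2, 92.6], 0.66), ([392.7, 250.2, 71.7, 61.0], 0.6)]
{'vertical_fov': 65.706, 'cx': 321.683, 'cy': 238.293, 'R': [[-0.983, -0.181, -0.016], [-0.179, 0.945, 0.273], [-0.034, 0.272, -0.962]], 't': [0.527, -0.334, 0.278]}
322.31783808195684 218.42085388395353
320.6161672749368 243.99415017284588
```

View pics/w1.png

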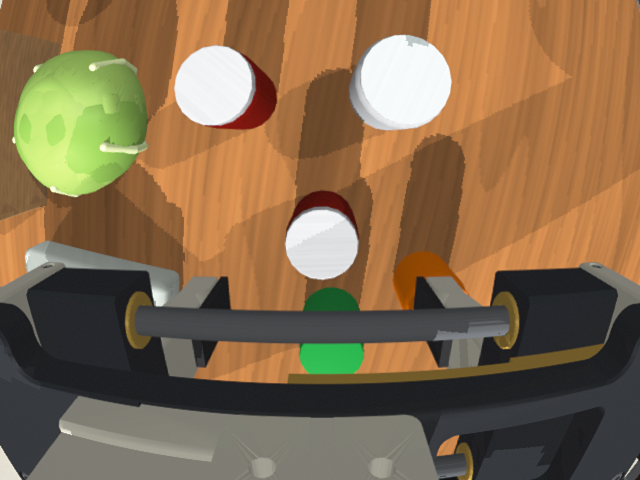

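The wrist view shows the short red jar's cap at (322,243), against a predicted (321,244). I'll descend.

>>> {"method": "arm_command", "body": {
  "plan": [
    {"dx": 0.4,"dy": 0,"dz": 0.15,"wx": 0,"wy": 0.03,"wz": 0.07},
    {"dx": 0.8,"dy": 0,"dz": 0.15,"wx": 0,"wy": 0.03,"wz": 0.07},
    {"dx": 1,"dy": 0,"dz": 0.1,"wx": 0,"wy": 0.03,"wz": 0.07},
    {"dx": 1,"dy": 0,"dz": 0.1,"wx": 0,"wy": 0,"wz": 0},
    {"dx": 1,"dy": 0,"dz": 0,"wx": 0,"wy": 0,"wz": 0},
    {"dx": 1,"dy": 0,"dz": 0,"wx": 0,"wy": 0,"wz": 0},
    {"dx": 0.5,"dy": 0,"dz": 0,"wx": 0,"wy": 0,"wz": 0},
    {"dx": 0,"dy": 0,"dz": 0,"wx": 0,"wy": 0,"wz": 0}
  ]
}}

```text
time_s: 7.73
tcp_pos: [0.4609, 0.4203, 0.1075]
eef_rot: [-41.9, 89.3, 58.4]
contact_force: [0.1, 0.0, -0.2]
gripper_width: 0.0877
```

```bash
python3 -c "
from h import *
st();go([.458,.4185,.057],192)"
```

```text
t 7.73 tcp [0.4609 0.4203 0.1075] heady -169.8 xax [ 0.007  0.011 -1.   ] F [ 0.1  0.  -0.2] w 0.0877 j [ 60.  22. -16.   0. -52. -50.]
shift units total [ 2.52  0.18 -0.09] turn units [-0.38  0.12  0.11]
```

>>> {"method": "arm_command", "body": {
  "plan": [
    {"dx": 0.7,"dy": 0.07,"dz": -0.03,"wx": 0,"wy": 0.06,"wz": 0.06},
    {"dx": 0.8,"dy": 0.06,"dz": -0.03,"wx": 0,"wy": 0.06,"wz": 0.06},
    {"dx": 0.7,"dy": 0.05,"dz": -0.03,"wx": 0,"wy": 0,"wz": 0},
    {"dx": 0.25,"dy": 0,"dz": 0,"wx": 0,"wy": 0,"wz": 0},
    {"dx": 0,"dy": 0,"dz": 0,"wx": 0,"wy": 0,"wz": 0}
  ]
}}

```text
time_s: 8.15
tcp_pos: [0.459, 0.4192, 0.0567]
eef_rot: [-23.9, 89.9, 76.3]
contact_force: [-0.3, 0.2, 0.1]
gripper_width: 0.0878
```

```bash
python3 -c "
from h import *
st();go([.458,.4185,.057],190)"
```

```text
t 8.15 tcp [0.459  0.4192 0.0567] heady -169.8 xax [ 0.     0.001 -1.   ] F [-0.3  0.2  0.1] w 0.0878 j [ 60.  25. -19.  -0. -46. -50.]
shift units total [-0.01  0.05 -0.02] turn units [0.05 0.02 0.01]
```

>>> {"method": "arm_command", "body": {
  "plan": [
    {"dx": 0,"dy": 0,"dz": 0,"wx": 0,"wy": 0,"wz": 0},
    {"dx": 0,"dy": 0,"dz": 0,"wx": 0,"wy": 0,"wz": 0},
    {"dx": 0,"dy": 0,"dz": 0,"wx": 0,"wy": 0,"wz": 0},
    {"dx": 0,"dy": 0,"dz": 0,"wx": 0,"wy": 0,"wz": 0},
    {"dx": 0,"dy": 0,"dz": 0,"wx": 0,"wy": 0,"wz": 0},
    {"dx": 0,"dy": 0,"dz": 0,"wx": 0,"wy": 0,"wz": 0}
  ],
  "fingers": 1,
  "force": 25
}}

```text
time_s: 8.65
tcp_pos: [0.4596, 0.4203, 0.059]
eef_rot: [-35.4, 89.8, 64.9]
contact_force: [-0.4, 0.3, -2.7]
gripper_width: 0.0617
```

```bash
python3 -c "
from h import *
st();print(b2w(.056,-.005));go([*b2w(.056,-.005),.25],184)"
```

```text
t 8.65 tcp [0.4596 0.4203 0.059 ] heady -169.8 xax [ 0.002  0.004 -1.   ] F [-0.4  0.3 -2.7] w 0.0617 j [ 60.  25. -18.  -0. -46. -50.]
[ 0.55421666 -0.11562923]
shift units total [ -9.64   0.09 -27.18] turn units [1.36 0.04 0.03]
```

>>> {"method": "arm_command", "body": {
  "plan": [
    {"dx": -0.4,"dy": 0,"dz": 0,"wx": 0,"wy": 0,"wz": 0},
    {"dx": -0.8,"dy": 0,"dz": 0,"wx": 0,"wy": 0,"wz": 0},
    {"dx": -1,"dy": 0,"dz": 0,"wx": 0,"wy": 0,"wz": 0},
    {"dx": -1,"dy": 0,"dz": 0,"wx": 0,"wy": 0,"wz": 0},
    {"dx": -1,"dy": 0,"dz": 0,"wx": 0,"wy": 0,"wz": 0},
    {"dx": -1,"dy": 0,"dz": 0,"wx": 0,"wy": 0,"wz": 0},
    {"dx": -1,"dy": 0,"dz": -0.3,"wx": 0,"wy": 0,"wz": 0},
    {"dx": -1,"dy": 0,"dz": -0.5,"wx": 0.1,"wy": 0,"wz": 0},
    {"dx": -1,"dy": 0,"dz": -0.7,"wx": 0.1,"wy": 0,"wz": 0},
    {"dx": -1,"dy": 0,"dz": -0.9,"wx": 0.1,"wy": 0,"wz": 0},
    {"dx": -0.8,"dy": 0,"dz": -1,"wx": 0.1,"wy": 0,"wz": 0},
    {"dx": -0.6,"dy": 0,"dz": -1,"wx": 0.1,"wy": 0,"wz": 0},
    {"dx": -0.3,"dy": 0,"dz": -1,"wx": 0.1,"wy": 0,"wz": 0},
    {"dx": 0,"dy": 0,"dz": -1,"wx": 0.1,"wy": 0,"wz": 0},
    {"dx": 0,"dy": 0,"dz": -1,"wx": 0.1,"wy": 0,"wz": 0},
    {"dx": 0,"dy": 0,"dz": -1,"wx": 0.1,"wy": 0,"wz": 0},
    {"dx": 0,"dy": 0,"dz": -1,"wx": 0.1,"wy": 0,"wz": 0},
    {"dx": 0,"dy": 0,"dz": -1,"wx": 0.1,"wy": 0,"wz": 0},
    {"dx": 0,"dy": 0,"dz": -1,"wx": 0.1,"wy": 0,"wz": 0},
    {"dx": 0,"dy": 0,"dz": -1,"wx": 0.1,"wy": 0,"wz": 0}
  ]
}}

```text
time_s: 10.32
tcp_pos: [0.4864, 0.1612, 0.2959]
eef_rot: [-17.3, 89.7, 76.8]
contact_force: [-0.7, -0.5, -3.4]
gripper_width: 0.0612
```

```bash
python3 -c "
from h import *
st();go([*b2w(.056,-.005),.27],184)"
```

```text
t 10.32 tcp [0.4864 0.1612 0.2959] heady -175.8 xax [ 0.001  0.004 -1.   ] F [-0.7 -0.5 -3.4] w 0.0612 j [ 40.   3. -14.  -0. -73. -36.]
shift units total [  1.24  -2.37 -14.06] turn units [0.04 0.05 0.02]
```

>>> {"method": "arm_command", "body": {
  "plan": [
    {"dx": 0,"dy": -0.2,"dz": -1,"wx": 0,"wy": 0,"wz": 0},
    {"dx": 0,"dy": -0.2,"dz": -1,"wx": 0,"wy": 0,"wz": 0},
    {"dx": 0,"dy": -0.2,"dz": -1,"wx": 0,"wy": 0,"wz": 0},
    {"dx": 0,"dy": -0.2,"dz": -1,"wx": 0,"wy": 0,"wz": 0},
    {"dx": 0,"dy": -0.2,"dz": -1,"wx": 0,"wy": 0,"wz": 0},
    {"dx": 0,"dy": -0.2,"dz": -1,"wx": 0,"wy": 0,"wz": 0},
    {"dx": 0,"dy": -0.2,"dz": -1,"wx": 0,"wy": 0,"wz": 0},
    {"dx": 0,"dy": -0.2,"dz": -1,"wx": 0,"wy": 0,"wz": 0},
    {"dx": 0.1,"dy": -0.2,"dz": -1,"wx": 0,"wy": 0,"wz": 0},
    {"dx": 0.2,"dy": -0.2,"dz": -1,"wx": 0,"wy": 0,"wz": 0},
    {"dx": 0.3,"dy": -0.2,"dz": -1,"wx": 0,"wy": 0,"wz": 0},
    {"dx": 0.4,"dy": -0.1,"dz": -0.8,"wx": 0,"wy": 0,"wz": 0},
    {"dx": 0.4,"dy": -0.1,"dz": -0.5,"wx": 0,"wy": 0,"wz": 0},
    {"dx": 0.2,"dy": 0,"dz": -0.2,"wx": 0,"wy": 0,"wz": 0},
    {"dx": 0,"dy": 0,"dz": 0,"wx": 0,"wy": 0,"wz": 0}
  ]
}}

```text
time_s: 11.57
tcp_pos: [0.5475, -0.1022, 0.2683]
eef_rot: [-25.8, 89.4, 68.1]
contact_force: [-0.1, 1.7, -2.3]
gripper_width: 0.0611
```

```bash
python3 -c "
from h import *
st();go([*b2w(.056,-.005),.066],184)
p,d=r.capture('top');save('top2',p);p,d=r.capture('scene');save('sc2',p[100:340,100:420].repeat(2,0).repeat(2,1))"
```

```text
t 11.57 tcp [ 0.5475 -0.1022  0.2683] heady -176.1 xax [ 0.004  0.009 -1.   ] F [-0.1  1.7 -2.3] w 0.0611 j [  9.   8. -12.  -1. -70.  -5.]
shift units total [10.11 -0.25 -0.78] turn units [-0.02  0.11  0.05]
```

View pics/sc2.png

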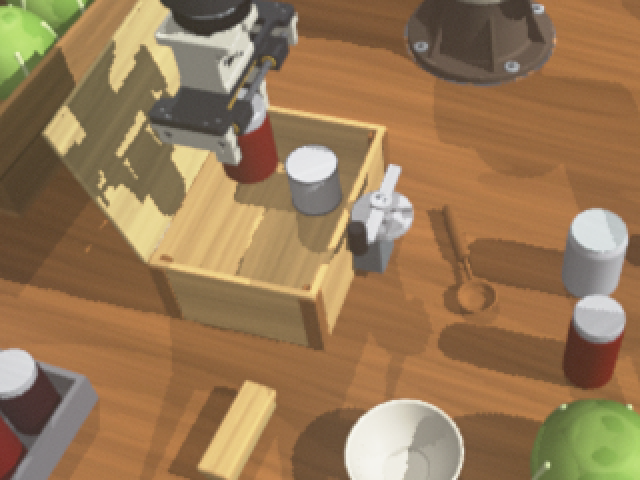

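The jar is held upright at (250,140) in this crop, above the bin and in front of the lid. I'll lower it towards just above the floor.

>>> {"method": "arm_command", "body": {
  "plan": [
    {"dx": 0.4,"dy": 0,"dz": -0.2,"wx": 0,"wy": 0.06,"wz": 0.03},
    {"dx": 0.8,"dy": -0.05,"dz": -0.2,"wx": 0,"wy": 0.05,"wz": 0.02},
    {"dx": 1,"dy": -0.1,"dz": -0.2,"wx": 0,"wy": 0,"wz": 0},
    {"dx": 1,"dy": -0.1,"dz": -0.1,"wx": 0,"wy": 0,"wz": 0},
    {"dx": 1,"dy": 0,"dz": -0.1,"wx": 0,"wy": 0,"wz": 0},
    {"dx": 1,"dy": 0,"dz": 0,"wx": 0,"wy": 0,"wz": 0},
    {"dx": 1,"dy": 0,"dz": 0,"wx": 0,"wy": 0,"wz": 0},
    {"dx": 1,"dy": 0,"dz": 0,"wx": 0,"wy": 0,"wz": 0},
    {"dx": 0.8,"dy": 0,"dz": 0,"wx": 0,"wy": 0,"wz": 0},
    {"dx": 0.4,"dy": 0,"dz": 0,"wx": 0,"wy": 0,"wz": 0},
    {"dx": 0,"dy": 0,"dz": 0,"wx": 0,"wy": 0,"wz": 0}
  ]
}}

```text
time_s: 12.58
tcp_pos: [0.5586, -0.1099, 0.0974]
eef_rot: [-99.4, 89.3, -4.7]
contact_force: [-0.6, -0.7, -2.6]
gripper_width: 0.0618
```

```bash
python3 -c "
from h import *
st();go([*b2w(.056,-.005),.067],184)
print(w2b(*r.get_state()['tcp_pos'][:2]))"
```

```text
t 12.58 tcp [ 0.5586 -0.1099  0.0974] heady -175.3 xax [ 0.013 -0.001 -1.   ] F [-0.6 -0.7 -2.6] w 0.0618 j [  9.  18. -24.   0. -48.  -4.]
shift units total [ 1.52  0.26 -0.26] turn units [ 0.16 -0.03  0.16]
[0.06078101 0.00039849]
```

>>> {"method": "arm_command", "body": {
  "plan": [
    {"dx": 0.3,"dy": 0.1,"dz": -0.1,"wx": 0,"wy": 0,"wz": 0.08},
    {"dx": 0.3,"dy": 0.1,"dz": -0.1,"wx": 0,"wy": 0,"wz": 0.08},
    {"dx": 0.25,"dy": 0,"dz": 0,"wx": 0,"wy": 0,"wz": 0},
    {"dx": 0.2,"dy": 0,"dz": 0,"wx": 0,"wy": 0,"wz": 0},
    {"dx": 0.1,"dy": 0,"dz": 0,"wx": 0,"wy": 0,"wz": 0},
    {"dx": 0,"dy": 0,"dz": 0,"wx": 0,"wy": 0,"wz": 0}
  ]
}}

```text
time_s: 13.08
tcp_pos: [0.5574, -0.1138, 0.0756]
eef_rot: [-124.3, 89.7, -29.5]
contact_force: [-0.8, -0.2, -2.7]
gripper_width: 0.0616
```

```bash
python3 -c "
from h import *
st();go([*b2w(.056,-.005),.066],184)"
```

```text
t 13.08 tcp [ 0.5574 -0.1138  0.0756] heady -175.1 xax [ 0.004 -0.002 -1.   ] F [-0.8 -0.2 -2.7] w 0.0616 j [  8.  20. -25.   0. -46.  -4.]
shift units total [ 0.48  0.17 -0.08] turn units [ 0.19 -0.03  0.05]
```

>>> {"method": "arm_command", "body": {
  "plan": [
    {"dx": 0.12,"dy": 0,"dz": 0,"wx": 0,"wy": 0,"wz": 0.04},
    {"dx": 0.12,"dy": 0,"dz": 0,"wx": 0,"wy": 0,"wz": 0},
    {"dx": 0.08,"dy": 0,"dz": 0,"wx": 0,"wy": 0,"wz": 0},
    {"dx": 0,"dy": 0,"dz": 0,"wx": 0,"wy": 0,"wz": 0}
  ]
}}

```text
time_s: 13.42
tcp_pos: [0.5582, -0.1139, 0.0696]
eef_rot: [-138.4, 89.8, -43.5]
contact_force: [0.3, 0.1, -2.2]
gripper_width: 0.061
```

```bash
python3 -c "
from h import *
st()"
```

```text
t 13.42 tcp [ 0.5582 -0.1139  0.0696] heady -175.2 xax [ 0.003 -0.003 -1.   ] F [ 0.3  0.1 -2.2] w 0.061 j [  8.  20. -25.   0. -45.  -4.]
```

>>> {"method": "arm_command", "body": {
  "plan": [
    {"dx": 0.07,"dy": 0,"dz": 0,"wx": 0,"wy": 0,"wz": 0},
    {"dx": 0.05,"dy": 0,"dz": 0,"wx": 0,"wy": 0,"wz": 0},
    {"dx": 0,"dy": 0,"dz": 0,"wx": 0,"wy": 0,"wz": 0}
  ]
}}

```text
time_s: 13.67
tcp_pos: [0.5583, -0.1139, 0.0672]
eef_rot: [-135.3, 89.8, -40.5]
contact_force: [-0.3, 0.8, -3.1]
gripper_width: 0.0614
```

```bash
python3 -c "
from h import *
st()"
```

```text
t 13.67 tcp [ 0.5583 -0.1139  0.0672] heady -175.2 xax [ 0.003 -0.003 -1.   ] F [-0.3  0.8 -3.1] w 0.0614 j [  8.  20. -25.   0. -45.  -4.]
```

>>> {"method": "arm_command", "body": {
  "plan": [
    {"dx": 0.05,"dy": 0,"dz": 0,"wx": 0,"wy": 0,"wz": 0},
    {"dx": 0.04,"dy": 0,"dz": 0,"wx": 0,"wy": 0,"wz": 0},
    {"dx": 0,"dy": 0,"dz": 0,"wx": 0,"wy": 0,"wz": 0}
  ]
}}

```text
time_s: 13.92
tcp_pos: [0.5586, -0.1143, 0.0669]
eef_rot: [-137.4, 89.7, -42.5]
contact_force: [0.5, 1.1, -4.4]
gripper_width: 0.0616
```

```bash
python3 -c "
from h import *
st()"
```

```text
t 13.92 tcp [ 0.5586 -0.1143  0.0669] heady -175.1 xax [ 0.004 -0.004 -1.   ] F [ 0.5  1.1 -4.4] w 0.0616 j [  8.  20. -25.   0. -44.  -4.]
```

>>> {"method": "arm_command", "body": {
  "plan": [
    {"dx": 0.08,"dy": 0,"dz": 0,"wx": 0,"wy": 0,"wz": 0},
    {"dx": 0.06,"dy": 0,"dz": 0,"wx": 0,"wy": 0,"wz": 0},
    {"dx": 0,"dy": 0,"dz": 0,"wx": 0,"wy": 0,"wz": 0}
  ]
}}

```text
time_s: 14.17
tcp_pos: [0.559, -0.1149, 0.067]
eef_rot: [-135.6, 89.6, -40.7]
contact_force: [-0.2, 0.5, -2.3]
gripper_width: 0.0611
```

```bash
python3 -c "
from h import *
st()"
```

```text
t 14.17 tcp [ 0.559  -0.1149  0.067 ] heady -175.0 xax [ 0.005 -0.005 -1.   ] F [-0.2  0.5 -2.3] w 0.0611 j [  8.  20. -25.   0. -44.  -4.]
```

Z has stopped at 0.067 despite two more down commands, so the jar is on the floor. Releasing.

>>> {"method": "arm_command", "body": {
  "plan": [
    {"dx": 0,"dy": 0,"dz": 0,"wx": 0,"wy": 0,"wz": 0},
    {"dx": 0,"dy": 0,"dz": 0,"wx": 0,"wy": 0,"wz": 0},
    {"dx": 0,"dy": 0,"dz": 0,"wx": 0,"wy": 0,"wz": 0},
    {"dx": 0,"dy": 0,"dz": 0,"wx": 0,"wy": 0,"wz": 0},
    {"dx": -0.2,"dy": 0,"dz": 0,"wx": 0,"wy": 0,"wz": 0}
  ],
  "fingers": -0.85
}}

```text
time_s: 14.58
tcp_pos: [0.56, -0.1148, 0.0711]
eef_rot: [-128.1, 89.5, -33.1]
contact_force: [0.3, 0.7, -0.0]
gripper_width: 0.0805
```

```bash
python3 -c "
from h import *
st();go([*b2w(.05,-.005),.22],184)"
```

```text
t 14.58 tcp [ 0.56   -0.1148  0.0711] heady -175.0 xax [ 0.007 -0.005 -1.   ] F [ 0.3  0.7 -0. ] w 0.0805 j [  8.  20. -25.   0. -45.  -4.]
shift units total [-7.45  0.54 -0.05] turn units [ 0.21 -0.07  0.09]
```

>>> {"method": "arm_command", "body": {
  "plan": [
    {"dx": -0.5,"dy": 0,"dz": 0,"wx": 0,"wy": 0,"wz": 0},
    {"dx": -0.8,"dy": 0,"dz": 0,"wx": 0,"wy": 0,"wz": 0},
    {"dx": -1,"dy": 0,"dz": 0,"wx": 0,"wy": 0,"wz": 0.05},
    {"dx": -1,"dy": 0,"dz": 0,"wx": 0,"wy": 0,"wz": 0.05},
    {"dx": -1,"dy": 0,"dz": 0,"wx": 0,"wy": 0,"wz": 0},
    {"dx": -1,"dy": 0.2,"dz": 0,"wx": 0,"wy": 0,"wz": 0},
    {"dx": -1,"dy": 0.2,"dz": 0,"wx": 0,"wy": 0,"wz": 0},
    {"dx": -1,"dy": 0.2,"dz": 0,"wx": 0,"wy": 0,"wz": 0},
    {"dx": -1,"dy": 0.2,"dz": 0,"wx": 0,"wy": 0,"wz": 0},
    {"dx": -1,"dy": 0.2,"dz": 0,"wx": 0,"wy": 0,"wz": 0},
    {"dx": -1,"dy": 0.2,"dz": 0,"wx": 0,"wy": 0,"wz": 0},
    {"dx": -1,"dy": 0.2,"dz": 0,"wx": 0,"wy": 0,"wz": 0},
    {"dx": -1,"dy": 0.2,"dz": 0,"wx": 0,"wy": 0,"wz": 0},
    {"dx": -1,"dy": 0.2,"dz": -0.3,"wx": 0,"wy": 0,"wz": 0},
    {"dx": -1,"dy": 0.2,"dz": -0.5,"wx": 0,"wy": 0,"wz": 0},
    {"dx": -0.8,"dy": 0.2,"dz": -0.7,"wx": 0,"wy": 0,"wz": 0},
    {"dx": -0.4,"dy": 0.2,"dz": -1,"wx": 0,"wy": 0,"wz": 0},
    {"dx": -0.2,"dy": 0.1,"dz": -1,"wx": 0,"wy": 0,"wz": 0},
    {"dx": 0,"dy": 0,"dz": -1,"wx": 0,"wy": 0,"wz": 0}
  ]
}}

```text
time_s: 16.17
tcp_pos: [0.511, -0.2088, 0.4219]
eef_rot: [-122.8, 89.1, -27.5]
contact_force: [0.0, -0.6, -0.8]
gripper_width: 0.0813
```

```bash
python3 -c "
from h import *
st();go([*b2w(.0,-.18),.38],184)
p,d=r.capture('top');save('top3',p[100:340,340:640].repeat(2,0).repeat(2,1))
X=cloud(r.camera_model('top'),d)
p,d=r.capture('scene');save('sc3',p[80:300,130:430].repeat(2,0).repeat(2,1))"
```

```text
t 16.17 tcp [ 0.511  -0.2088  0.4219] heady -174.7 xax [ 0.014 -0.007 -1.   ] F [ 0.  -0.6 -0.8] w 0.0813 j [ -2.   5.   3.   0. -88.   7.]
shift units total [ 2.13  0.41 -4.24] turn units [ 0.29 -0.11  0.17]
```

View pics/sc3.png

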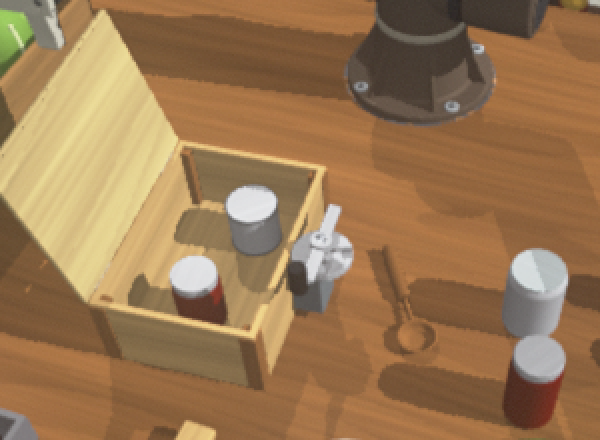

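View pics/top3.png

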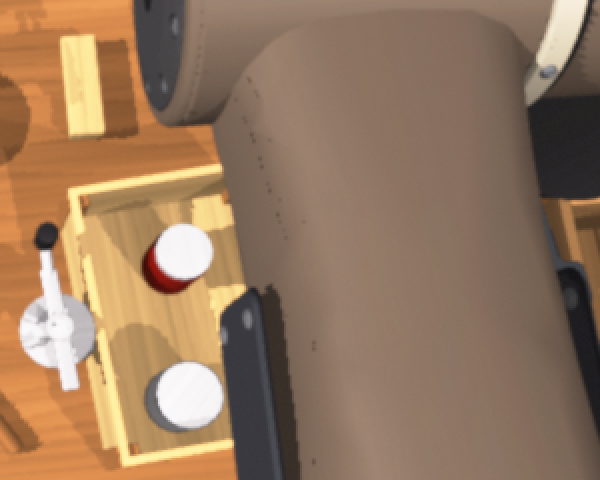

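The jar stands upright on the bin floor at (200,290) in the scene crop, with the tin untouched. Next I close the fingers and go behind the lid.

>>> {"method": "arm_command", "body": {
  "plan": [
    {"dx": 0,"dy": 0.1,"dz": -1,"wx": 0.06,"wy": 0,"wz": 0.06},
    {"dx": 0,"dy": 0.1,"dz": -1,"wx": 0.06,"wy": 0,"wz": 0.06},
    {"dx": 0,"dy": 0.1,"dz": -1,"wx": 0.06,"wy": 0,"wz": 0.06},
    {"dx": 0,"dy": 0.1,"dz": -0.8,"wx": 0.06,"wy": 0,"wz": 0},
    {"dx": 0.4,"dy": 0,"dz": -0.3,"wx": 0,"wy": 0,"wz": 0},
    {"dx": 0.8,"dy": 0,"dz": -0.1,"wx": 0,"wy": 0,"wz": 0},
    {"dx": 0.6,"dy": 0,"dz": 0,"wx": 0,"wy": 0,"wz": 0},
    {"dx": 0.2,"dy": 0,"dz": 0,"wx": 0,"wy": 0,"wz": 0}
  ],
  "fingers": 1,
  "force": 20
}}

```text
time_s: 16.93
tcp_pos: [0.5076, -0.2963, 0.3844]
eef_rot: [-168.7, 89.5, -74.8]
contact_force: [0.0, 0.4, 0.3]
gripper_width: 0.0332
```

```bash
python3 -c "
from h import *
st();go([*b2w(.0,-.18),.286],184);print(w2b(*r.get_state()['tcp_pos'][:2]))"
```

```text
t 16.93 tcp [ 0.5076 -0.2963  0.3844] heady -176.0 xax [ 0.002 -0.008 -1.   ] F [0.  0.4 0.3] w 0.0332 j [-11.   9.   3.   0. -84.  15.]
shift units total [ 4.92 -0.19  0.13] turn units [-0.01 -0.1   0.02]
[-0.00393585 -0.18169837]
```

>>> {"method": "arm_command", "body": {
  "plan": [
    {"dx": 0.6,"dy": -0.05,"dz": 0,"wx": 0,"wy": -0.05,"wz": 0},
    {"dx": 0.9,"dy": -0.05,"dz": 0,"wx": 0,"wy": -0.05,"wz": 0},
    {"dx": 1,"dy": -0.05,"dz": 0,"wx": 0,"wy": 0,"wz": 0},
    {"dx": 1,"dy": 0,"dz": 0,"wx": 0,"wy": 0,"wz": 0},
    {"dx": 0.8,"dy": 0,"dz": 0,"wx": 0,"wy": 0,"wz": 0},
    {"dx": 0.3,"dy": 0,"dz": 0,"wx": 0,"wy": 0,"wz": 0},
    {"dx": 0,"dy": 0,"dz": 0,"wx": 0,"wy": 0,"wz": 0}
  ]
}}

```text
time_s: 17.52
tcp_pos: [0.5108, -0.2925, 0.2877]
eef_rot: [-74.0, 89.8, 20.1]
contact_force: [0.3, -0.8, 1.5]
gripper_width: 0.0007
```

```bash
python3 -c "
from h import *
st();go([*b2w(.0,-.04),.286],184);print(w2b(*r.get_state()['tcp_pos'][:2]))"
```

```text
t 17.52 tcp [ 0.5108 -0.2925  0.2877] heady -175.9 xax [ 0.004  0.001 -1.   ] F [ 0.3 -0.8  1.5] w 0.0007 j [-11.  11.  -6.  -0. -73.  15.]
shift units total [ 0.09 -0.    6.91] turn units [0.03 0.01 0.05]
[-0.00039803 -0.17816543]
```

Push forward gently (7 units).

>>> {"method": "arm_command", "body": {
  "plan": [
    {"dx": 0,"dy": 0,"dz": 0.4,"wx": 0,"wy": 0,"wz": 0},
    {"dx": 0,"dy": 0,"dz": 0.5,"wx": 0,"wy": 0,"wz": 0},
    {"dx": 0,"dy": 0,"dz": 0.5,"wx": 0,"wy": 0,"wz": 0},
    {"dx": 0,"dy": 0,"dz": 0.5,"wx": 0,"wy": 0,"wz": 0},
    {"dx": 0,"dy": 0,"dz": 0.5,"wx": 0,"wy": 0,"wz": 0},
    {"dx": 0,"dy": 0,"dz": 0.5,"wx": 0,"wy": 0,"wz": 0}
  ]
}}

```text
time_s: 18.02
tcp_pos: [0.5075, -0.2316, 0.2923]
eef_rot: [-106.7, 89.5, -12.6]
contact_force: [0.5, -2.3, -0.3]
gripper_width: 0.0003
```

```bash
python3 -c "
from h import *
st();go([*b2w(.0,-.04),.286],184);print(w2b(*r.get_state()['tcp_pos'][:2]))"
```

```text
t 18.02 tcp [ 0.5075 -0.2316  0.2923] heady -175.9 xax [ 0.009 -0.002 -1.   ] F [ 0.5 -2.3 -0.3] w 0.0003 j [ -4.   7. -10.   0. -72.   8.]
shift units total [0.3  0.06 3.86] turn units [ 0.02 -0.03  0.11]
[ 0.0008323 -0.1171469]
```

>>> {"method": "arm_command", "body": {
  "plan": [
    {"dx": 0.1,"dy": 0,"dz": 0.5,"wx": 0,"wy": 0,"wz": 0.05},
    {"dx": 0.1,"dy": 0,"dz": 0.5,"wx": 0,"wy": 0,"wz": 0.05},
    {"dx": 0.1,"dy": 0,"dz": 0.5,"wx": 0,"wy": 0,"wz": 0},
    {"dx": 0,"dy": 0,"dz": 0.5,"wx": 0,"wy": 0,"wz": 0},
    {"dx": 0,"dy": 0,"dz": 0.5,"wx": 0,"wy": 0,"wz": 0},
    {"dx": 0,"dy": 0,"dz": 0.5,"wx": 0,"wy": 0,"wz": 0},
    {"dx": 0,"dy": 0,"dz": 0.5,"wx": 0,"wy": 0,"wz": 0},
    {"dx": 0,"dy": 0,"dz": 0.3,"wx": 0,"wy": 0,"wz": 0}
  ]
}}

```text
time_s: 18.68
tcp_pos: [0.5009, -0.1451, 0.2855]
eef_rot: [-163.8, 89.9, -69.5]
contact_force: [-0.2, 0.0, 0.5]
gripper_width: -0.0
```

```bash
python3 -c "
from h import *
st();print(w2b(*r.get_state()['tcp_pos'][:2]))
p,d=r.capture('scene');save('sc4',p[40:300,80:430].repeat(2,0).repeat(2,1))
pv=b2w(0,.141);print(pv, 'knob head')
go([.571,.034,.25],184)"
```

```text
t 18.68 tcp [ 0.5009 -0.1451  0.2855] heady -175.8 xax [ 0.001 -0.001 -1.   ] F [-0.2  0.   0.5] w -0.0 j [  5.   4. -14.   0. -72.  -1.]
[ 0.00069033 -0.03042787]
[0.48753334 0.02581098] knob head
shift units total [ 1.77 -4.15  8.65] turn units [ 0.05 -0.01  0.01]
```

View pics/sc4.png

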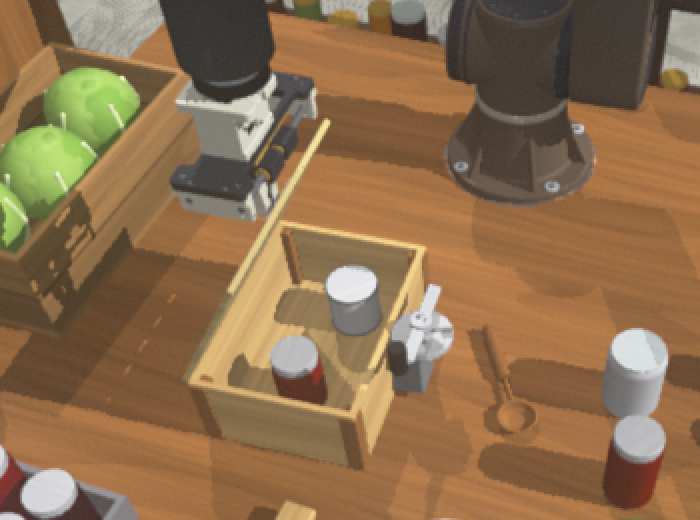

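The lid is past vertical (edge near (330,125)) and falling. I'll turn the tool in place while it comes down.

>>> {"method": "arm_command", "body": {
  "plan": [
    {"dx": -0.1,"dy": 0,"dz": 0,"wx": 0.95,"wy": 0,"wz": 0},
    {"dx": -0.1,"dy": 0,"dz": 0,"wx": 0.95,"wy": 0,"wz": 0},
    {"dx": -0.1,"dy": 0,"dz": 0,"wx": 0.95,"wy": 0,"wz": 0},
    {"dx": -0.1,"dy": 0,"dz": 0,"wx": 0.95,"wy": 0,"wz": 0},
    {"dx": -0.1,"dy": 0,"dz": 0,"wx": 0.95,"wy": 0,"wz": 0},
    {"dx": 0,"dy": 0,"dz": 0,"wx": 0.95,"wy": 0,"wz": 0},
    {"dx": 0,"dy": 0,"dz": 0,"wx": 0.95,"wy": 0,"wz": 0},
    {"dx": 0,"dy": 0,"dz": 0,"wx": 0.95,"wy": 0,"wz": 0},
    {"dx": 0,"dy": 0,"dz": 0,"wx": 0.95,"wy": 0,"wz": 0},
    {"dx": 0,"dy": 0,"dz": 0,"wx": 0.95,"wy": 0,"wz": 0},
    {"dx": 0,"dy": 0,"dz": 0,"wx": 0.95,"wy": 0,"wz": 0},
    {"dx": 0,"dy": 0,"dz": 0,"wx": 0.95,"wy": 0,"wz": 0},
    {"dx": 0,"dy": 0,"dz": 0,"wx": 0.95,"wy": 0,"wz": 0},
    {"dx": 0,"dy": 0,"dz": 0,"wx": 0.95,"wy": 0,"wz": 0},
    {"dx": 0,"dy": 0,"dz": 0,"wx": 0.95,"wy": 0,"wz": 0},
    {"dx": 0,"dy": 0,"dz": 0,"wx": 0.95,"wy": 0,"wz": 0},
    {"dx": 0,"dy": 0,"dz": 0,"wx": 0.95,"wy": 0,"wz": 0},
    {"dx": 0,"dy": 0,"dz": 0,"wx": 0.95,"wy": 0,"wz": 0},
    {"dx": 0,"dy": 0,"dz": 0,"wx": 0.95,"wy": 0,"wz": 0}
  ],
  "fingers": 0.1
}}

```text
time_s: 20.32
tcp_pos: [0.5019, -0.1413, 0.2958]
eef_rot: [64.9, 89.9, 72.5]
contact_force: [0.7, -0.5, -0.2]
gripper_width: 0.0392
```

```bash
python3 -c "
from h import *
st()
p,d=r.capture('scene');save('sc5',p[80:300,80:430].repeat(2,0).repeat(2,1))
go([.571,.034,.25],95)"
```

```text
t 20.32 tcp [ 0.5019 -0.1413  0.2958] heady 97.6 xax [ 0.001  0.002 -1.   ] F [ 0.7 -0.5 -0.2] w 0.0392 j [  6.   4. -13.  -0. -73. -88.]
shift units total [2.3  8.25 4.54] turn units [ 0.49  0.01 -0.02]
```

View pics/sc5.png

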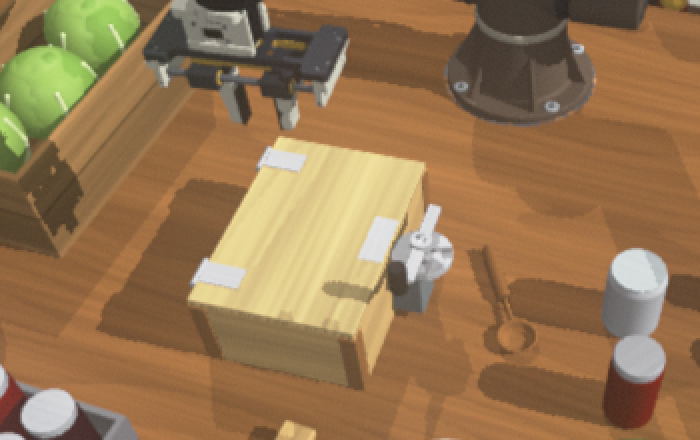

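The lid is shut and lying flat. Next I move above the knob.

>>> {"method": "arm_command", "body": {
  "plan": [
    {"dx": 0,"dy": 0.6,"dz": 0.3,"wx": 0.05,"wy": 0,"wz": 0},
    {"dx": 0.2,"dy": 1,"dz": 0.5,"wx": 0.05,"wy": 0,"wz": 0},
    {"dx": 0.3,"dy": 1,"dz": 0.55,"wx": 0.05,"wy": 0,"wz": 0},
    {"dx": 0.3,"dy": 1,"dz": 0.55,"wx": 0.05,"wy": 0,"wz": 0},
    {"dx": 0.3,"dy": 1,"dz": 0.55,"wx": 0.05,"wy": 0,"wz": 0},
    {"dx": 0.3,"dy": 1,"dz": 0.55,"wx": 0.05,"wy": 0,"wz": 0},
    {"dx": 0.3,"dy": 1,"dz": 0.55,"wx": 0.05,"wy": 0,"wz": 0},
    {"dx": 0.2,"dy": 0.8,"dz": 0.5,"wx": 0.05,"wy": 0,"wz": 0},
    {"dx": 0,"dy": 0.4,"dz": 0.2,"wx": 0,"wy": 0,"wz": 0},
    {"dx": 0,"dy": 0,"dz": 0,"wx": 0,"wy": 0,"wz": 0}
  ]
}}

```text
time_s: 21.2
tcp_pos: [0.5714, 0.0306, 0.2571]
eef_rot: [35.9, 89.8, 42.1]
contact_force: [0.7, 0.0, 0.3]
gripper_width: 0.0395
```

Run:
```python
from h import *
st();go([.572,.034,.161],95)
p,d=r.capture('wrist'); m=r.camera_model('wrist'); save('w2',p)
f=f_of(m)
for z in (.142,.182):
  c=np.array(m['R'])@[.572,.034,z]+m['t']; th=np.arctan2(np.hypot(c[0],c[1]),c[2]); ph=np.arctan2(c[1],c[0]); print(m['cx']+f*th*np.cos(ph),m['cy']+f*th*np.sin(ph))
p,d=r.capture('scene'); X=cloud(r.camera_model('scene'),d).reshape(-1,3); b=(X[:,:2]-B)@Rb
k=(abs(b[:,0])<.12)&(b[:,1]>.04)&(b[:,1]<.095)&(X[:,2]<.15); print('lid z near edge',np.median(X[k,2]),np.percentile(X[k,2],[10,90]))
```

```text
t 21.2 tcp [0.5714 0.0306 0.2571] heady 96.2 xax [ 0.002  0.002 -1.   ] F [0.7 0.  0.3] w 0.0395 j [  23.   10.  -11.   -0.  -69. -106.]
shift units total [4.81 0.16 0.04] turn units [ 0.26  0.03 -0.02]
325.9795311277752 240.7248755468584
326.7813541271168 258.19779612482836
lid z near edge 0.11768294256055459 [0.11562107 0.11975826]
```

View pics/w2.png

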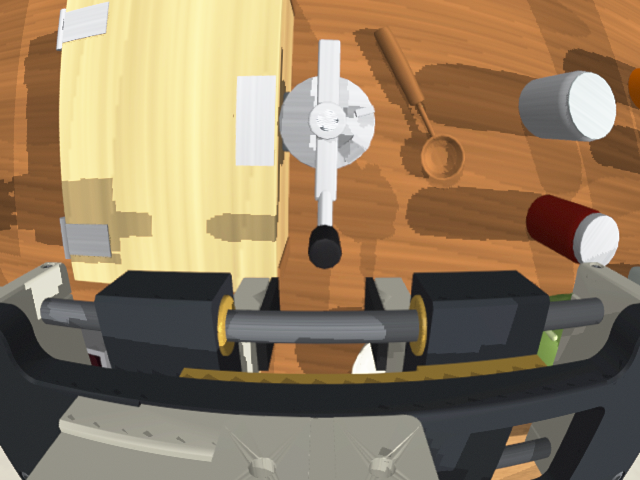

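The lid top near the edge reads 0.118 m, so it is shut. The knob top is at (325,252) in the wrist view, against a predicted (327,258), about 2 mm off. I'll descend around it.

>>> {"method": "arm_command", "body": {
  "plan": [
    {"dx": 0.5,"dy": 0.08,"dz": -0.03,"wx": 0,"wy": 0,"wz": 0},
    {"dx": 0.8,"dy": 0.08,"dz": -0.03,"wx": 0,"wy": 0,"wz": 0},
    {"dx": 1,"dy": 0,"dz": 0,"wx": 0,"wy": 0,"wz": 0},
    {"dx": 1,"dy": 0,"dz": 0,"wx": 0,"wy": 0,"wz": 0},
    {"dx": 0.8,"dy": 0,"dz": 0,"wx": 0,"wy": 0,"wz": 0},
    {"dx": 0.4,"dy": 0,"dz": 0,"wx": 0,"wy": 0,"wz": 0},
    {"dx": 0,"dy": 0,"dz": 0,"wx": 0,"wy": 0,"wz": 0}
  ]
}}

```text
time_s: 21.88
tcp_pos: [0.5677, 0.0272, 0.1645]
eef_rot: [23.3, 89.5, 29.3]
contact_force: [-0.6, -0.7, 0.2]
gripper_width: 0.0395
```

```bash
cat > arc.py <<'E'
from h import *
pv=np.array(b2w(0,.141)); 
def arc(h0,h1,n,rad=.084,z=.161):
    # world arm heading of each waypoint; lists total rel. moves
    for i in range(n+1):
        a=np.radians(h0+(h1-h0)*i/n); print(round(h0+(h1-h0)*i/n,1),(pv+rad*np.array([np.cos(a),np.sin(a)])).round(4))
def here():
    s,R=Rt(); M=R.as_matrix(); d=s['tcp_pos'][:2]-pv; print('arm heading of tcp',np.degrees(np.arctan2(d[1],d[0])).round(1),'handle',round(np.arctan2(d[1],d[0])-TH,3),'rad',np.hypot(*d).round(4))
E
python3 -c "
from arc import *
st();here();go([.571,.034,.161],95)"
```

```text
t 21.88 tcp [0.5677 0.0272 0.1645] heady 95.9 xax [ 0.007  0.004 -1.   ] F [-0.6 -0.7  0.2] w 0.0395 j [  22.   14.  -19.   -0.  -57. -106.]
arm heading of tcp 1.0 handle -0.056 rad 0.0802
shift units total [0.18 0.32 0.2 ] turn units [ 0.2   0.1  -0.04]
```

>>> {"method": "arm_command", "body": {
  "plan": [
    {"dx": 0.1,"dy": 0.15,"dz": 0.1,"wx": 0,"wy": 0.05,"wz": 0},
    {"dx": 0.08,"dy": 0.15,"dz": 0.1,"wx": 0,"wy": 0.05,"wz": 0},
    {"dx": 0,"dy": 0,"dz": 0,"wx": 0,"wy": 0,"wz": 0},
    {"dx": 0,"dy": 0.3,"dz": -0.01,"wx": -0.9,"wy": 0,"wz": 0},
    {"dx": 0,"dy": 0.3,"dz": -0.01,"wx": -0.9,"wy": 0,"wz": 0},
    {"dx": 0,"dy": 0.3,"dz": -0.01,"wx": -0.9,"wy": 0,"wz": 0},
    {"dx": 0,"dy": 0.3,"dz": -0.01,"wx": -0.9,"wy": 0,"wz": 0}
  ],
  "fingers": 0.32
}}

```text
time_s: 22.47
tcp_pos: [0.5675, 0.0562, 0.1648]
eef_rot: [25.4, 89.8, 48.2]
contact_force: [0.7, -2.1, -1.1]
gripper_width: 0.03
```

```bash
python3 -c "
from arc import *
st();here()"
```

```text
t 22.47 tcp [0.5675 0.0562 0.1648] heady 112.8 xax [ 0.003  0.003 -1.   ] F [ 0.7 -2.1 -1.1] w 0.03 j [ 25.  14. -19.  -0. -57. -92.]
arm heading of tcp 20.8 handle 0.289 rad 0.0855
```

>>> {"method": "arm_command", "body": {
  "plan": [
    {"dx": 0,"dy": 0.33,"dz": -0.03,"wx": -0.95,"wy": 0,"wz": 0},
    {"dx": 0,"dy": 0.33,"dz": -0.03,"wx": -0.95,"wy": 0,"wz": 0},
    {"dx": 0,"dy": 0.33,"dz": -0.03,"wx": -0.95,"wy": 0,"wz": 0},
    {"dx": 0,"dy": 0.33,"dz": -0.03,"wx": -0.95,"wy": 0,"wz": 0},
    {"dx": 0,"dy": 0.33,"dz": -0.02,"wx": -0.95,"wy": 0,"wz": 0},
    {"dx": 0,"dy": 0.33,"dz": -0.02,"wx": -0.95,"wy": 0,"wz": 0}
  ]
}}

```text
time_s: 22.97
tcp_pos: [0.5457, 0.0881, 0.1696]
eef_rot: [-37.7, 89.4, 12.7]
contact_force: [1.5, -3.0, -0.9]
gripper_width: 0.0298
```

```bash
python3 -c "
from arc import *
st();here()"
```

```text
t 22.97 tcp [0.5457 0.0881 0.1696] heady 140.4 xax [ 0.01   0.002 -1.   ] F [ 1.5 -3.  -0.9] w 0.0298 j [ 30.  12. -21.   0. -57. -69.]
arm heading of tcp 46.9 handle 0.745 rad 0.0852
```

>>> {"method": "arm_command", "body": {
  "plan": [
    {"dx": 0.05,"dy": 0.34,"dz": -0.03,"wx": -0.9,"wy": 0.05,"wz": 0.03},
    {"dx": 0.05,"dy": 0.34,"dz": -0.03,"wx": -0.9,"wy": 0.05,"wz": 0.03},
    {"dx": 0.05,"dy": 0.34,"dz": -0.03,"wx": -0.9,"wy": 0,"wz": 0},
    {"dx": 0.05,"dy": 0.34,"dz": -0.02,"wx": -0.9,"wy": 0,"wz": 0},
    {"dx": 0,"dy": 0.34,"dz": -0.02,"wx": -0.9,"wy": 0,"wz": 0},
    {"dx": 0,"dy": 0.34,"dz": -0.02,"wx": -0.9,"wy": 0,"wz": 0}
  ]
}}

```text
time_s: 23.47
tcp_pos: [0.5153, 0.106, 0.1738]
eef_rot: [-80.0, 88.9, -3.4]
contact_force: [1.3, 0.3, -0.8]
gripper_width: 0.0302
```

```bash
python3 -c "
from arc import *
st();here()"
```

```text
t 23.47 tcp [0.5153 0.106  0.1738] heady 166.6 xax [ 0.018 -0.001 -1.   ] F [ 1.3  0.3 -0.8] w 0.0302 j [ 33.   9. -24.   1. -56. -47.]
arm heading of tcp 70.9 handle 1.163 rad 0.0849
```

```bash
python3 -c "
from arc import *
import numpy as np
a=1.55+TH
go([*(pv+.084*np.array([np.cos(a),np.sin(a)])),.165],184)"
```

```text
shift units total [ 0.41  1.62 -0.2 ] turn units [-3.79  0.01  0.23]
```

>>> {"method": "arm_command", "body": {
  "plan": [
    {"dx": 0.1,"dy": 0.34,"dz": -0.05,"wx": -0.6,"wy": 0,"wz": 0.06},
    {"dx": 0.1,"dy": 0.34,"dz": -0.05,"wx": -0.6,"wy": 0,"wz": 0.06},
    {"dx": 0.05,"dy": 0.34,"dz": -0.05,"wx": -0.6,"wy": 0,"wz": 0.06},
    {"dx": 0,"dy": 0.34,"dz": -0.05,"wx": -0.6,"wy": 0,"wz": 0.04}
  ]
}}

```text
time_s: 23.8
tcp_pos: [0.4896, 0.1088, 0.1727]
eef_rot: [-54.1, 89.4, 34.3]
contact_force: [1.3, 0.8, -1.4]
gripper_width: 0.0297
```

```bash
python3 -c "
from arc import *
st();here()
a=1.57+TH
go([*(pv+.084*np.array([np.cos(a),np.sin(a)])),.165],184)
p,d=r.capture('scene');save('sc6',p[130:300,180:430].repeat(3,0).repeat(3,1))
"
```

```text
t 23.8 tcp [0.4896 0.1088 0.1727] heady 178.4 xax [ 0.008  0.006 -1.   ] F [ 1.3  0.8 -1.4] w 0.0297 j [ 35.   7. -27.   0. -56. -37.]
arm heading of tcp 88.5 handle 1.471 rad 0.083
shift units total [0.38 0.42 0.03] turn units [-1.21  0.07  0.11]
```

View pics/sc6.png

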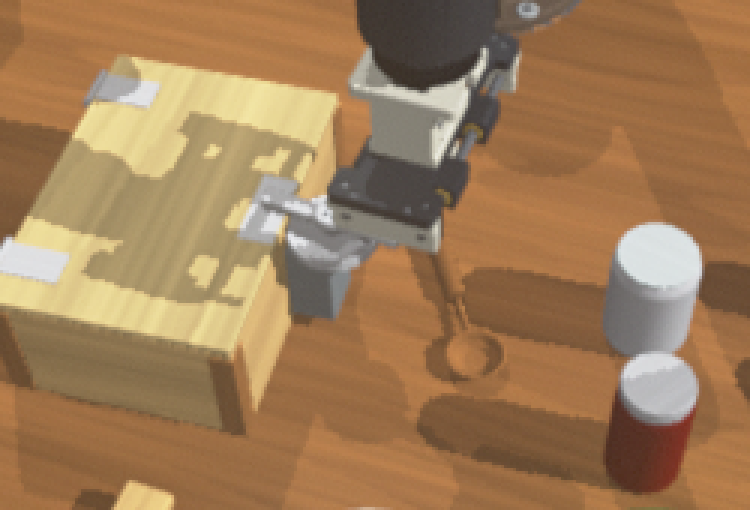

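The nose now lies over the lid plate at (265,205). I'll push the last bit to the stop.

>>> {"method": "arm_command", "body": {
  "plan": [
    {"dx": 0.05,"dy": 0.25,"dz": 0,"wx": -0.5,"wy": 0,"wz": 0.05},
    {"dx": 0.05,"dy": 0.2,"dz": 0,"wx": -0.4,"wy": 0,"wz": 0.05},
    {"dx": 0,"dy": 0.1,"dz": 0,"wx": -0.2,"wy": 0,"wz": 0},
    {"dx": 0,"dy": 0,"dz": 0,"wx": 0,"wy": 0,"wz": 0}
  ]
}}

```text
time_s: 24.18
tcp_pos: [0.4796, 0.1098, 0.1742]
eef_rot: [-38.5, 89.4, 55.3]
contact_force: [0.0, 0.4, -0.2]
gripper_width: 0.0295
```

```bash
python3 -c "
from arc import *
st();here()"
```

```text
t 24.18 tcp [0.4796 0.1098 0.1742] heady -176.2 xax [ 0.006  0.008 -1.   ] F [ 0.   0.4 -0.2] w 0.0295 j [ 36.   6. -27.  -0. -56. -32.]
arm heading of tcp 95.4 handle 1.59 rad 0.0844
```

>>> {"method": "arm_command", "body": {
  "plan": [
    {"dx": 0,"dy": -0.1,"dz": 0,"wx": 0,"wy": 0,"wz": 0},
    {"dx": 0,"dy": -0.1,"dz": 0,"wx": 0,"wy": 0,"wz": 0},
    {"dx": 0,"dy": 0,"dz": 0,"wx": 0,"wy": 0,"wz": 0},
    {"dx": -0.5,"dy": 0,"dz": 0,"wx": 0,"wy": 0,"wz": 0},
    {"dx": -1,"dy": 0,"dz": 0,"wx": 0,"wy": 0,"wz": 0},
    {"dx": -1,"dy": 0,"dz": 0,"wx": 0,"wy": 0,"wz": 0},
    {"dx": -1,"dy": 0,"dz": 0,"wx": 0,"wy": 0,"wz": 0},
    {"dx": -1,"dy": 0,"dz": 0.3,"wx": 0,"wy": 0,"wz": 0},
    {"dx": -0.5,"dy": 0,"dz": 0.6,"wx": 0,"wy": 0,"wz": 0},
    {"dx": 0,"dy": 0,"dz": 1,"wx": 0,"wy": 0,"wz": 0},
    {"dx": 0,"dy": 0,"dz": 1,"wx": 0,"wy": 0,"wz": 0},
    {"dx": 0,"dy": 0,"dz": 1,"wx": 0,"wy": 0,"wz": 0},
    {"dx": 0,"dy": 0,"dz": 0.8,"wx": 0,"wy": 0,"wz": 0},
    {"dx": 0,"dy": 0,"dz": 0.4,"wx": 0,"wy": 0,"wz": 0},
    {"dx": 0,"dy": 0,"dz": 0,"wx": 0,"wy": 0,"wz": 0}
  ],
  "fingers": -0.1
}}

```text
time_s: 25.43
tcp_pos: [0.4793, 0.2139, 0.2897]
eef_rot: [-48.4, 89.2, 44.7]
contact_force: [0.3, 0.2, -0.6]
gripper_width: 0.0483
```

Run:
```python
from arc import *
st()
for n in ['scene','top','wrist']:
    p,d=r.capture(n)
    if n=='wrist': save('w7',p); continue
    X=cloud(r.camera_model(n),d)
    a=p[130:300,180:430] if n=='scene' else p[150:340,330:530]
    save(n+'7',np.ascontiguousarray(a.repeat(3,0).repeat(3,1)))
    s=X.reshape(-1,3);pp=p.reshape(-1,3).astype(int); dd=np.hypot(*(s[:,:2]-pv).T)
    k=(pp.max(1)<90)&(s[:,2]>.125)&(s[:,2]<.2)&(dd<.105)&(dd>.06)
    if k.sum():
        c=s[k]; v=c.mean(0)[:2]-pv; print(n,k.sum(),'knob',c.mean(0).round(3),'zmax',np.percentile(c[:,2],[5,90,95,99]).round(4),'handle',np.arctan2(v[1],v[0])-TH)
    b=(s[:,:2]-B)@Rb
    q=(abs(b[:,0])<.12)&(b[:,1]>.02)&(b[:,1]<.06)&(s[:,2]<.15); print('lid z',np.median(s[q,2]))
    # arm/nose heights along pivot axis at start/now: hub
    h=(dd<.008)&(s[:,2]>.1)&(s[:,2]<.2); print('hub z',np.median(s[h,2]) if h.sum() else None,h.sum())
    if 1:
        z=np.load(f'pics/{n}0.npz'); s0=cloud(r.camera_model(n),z['d']).reshape(-1,3); d0=np.hypot(*(s0[:,:2]-pv).T);h=(d0<.008)&(s0[:,2]>.1)&(s0[:,2]<.2); print('hub z start',np.median(s0[h,2]))
        p0=z['p'].reshape(-1,3).astype(int);k=(p0.max(1)<90)&(s0[:,2]>.125)&(s0[:,2]<.2)&(d0<.105)&(d0>.06); print('knob start z',np.percentile(s0[k][:,2],[5,90,95,99]).round(4))
```

```text
t 25.43 tcp [0.4793 0.2139 0.2897] heady -176.9 xax [ 0.01  0.01 -1.  ] F [ 0.3  0.2 -0.6] w 0.0483 j [ 45.   4. -14.   0. -71. -42.]
scene 115 knob [0.489 0.113 0.163] zmax [0.1409 0.1772 0.1782 0.1797] handle 1.4751583200413634
lid z 0.1177744058975414
hub z 0.13020053511667 27
hub z start 0.13403983839793238
knob start z [0.1467 0.1814 0.1819 0.1844]
top 105 knob [0.481 0.11  0.174] zmax [0.1567 0.1796 0.1804 0.1816] handle 1.5764418946254044
lid z 0.11862852149233101
hub z 0.1309432841782703 50
hub z start 0.1353282822326413
knob start z [0.1522 0.1833 0.1838 0.1845]
```

View pics/scene7.png

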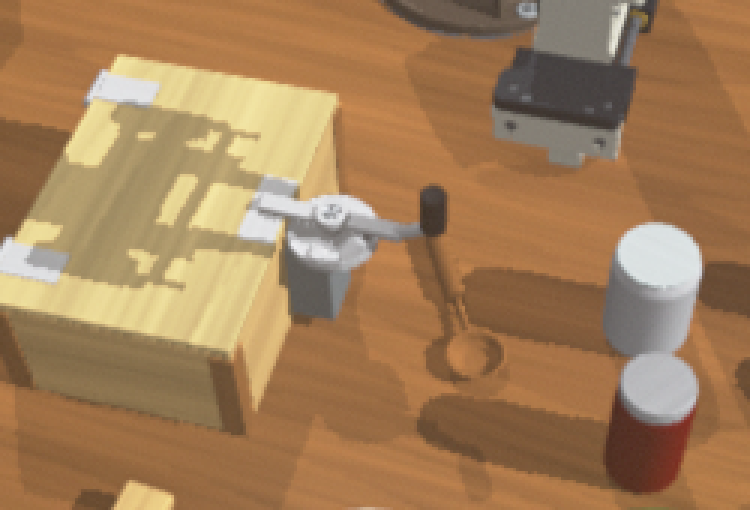

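View pics/top7.png

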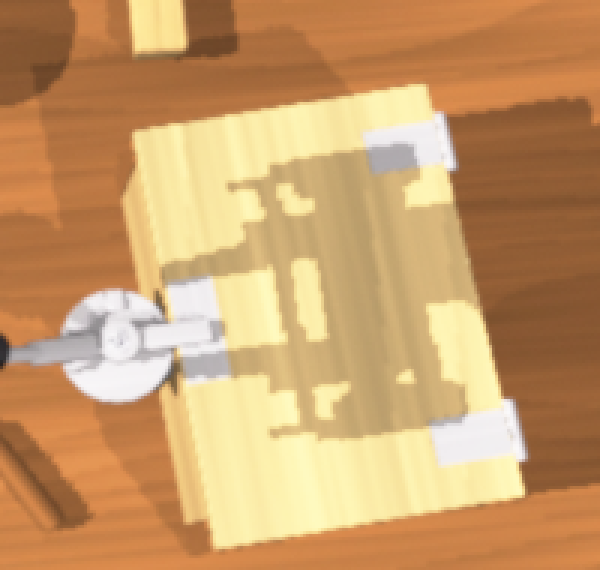

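The hub is 4 mm lower than at the start in both views (0.134→0.130 and 0.135→0.131 m). The handle points outward at about 1.5 rad with its nose over the lid, and the lid reads 0.118 m. The robot is clear of everything, so I'm handing in.

```bash
python3 -c "
from h import *
print(r.close_job())"
```

```text
the job is handed in; nothing more can be done
None
```

The job is handed in at about 25.6 s of the 64 s allowed; the simulator gave no verdict. I stood the short red jar upright on the bin floor in the free half and released it. Then I tipped the lid shut from behind and turned the latch handle anticlockwise over its ramp into the notch.

**Last checks:**
- **Latch:** its hub sat 4 mm lower than at the start in both fixed cameras, which matches fully down in the notch.
- **Lid:** its top near the free edge measured 0.118 m above the table, so it is shut.
- **Jar:** it was upright in the bin in both views before the lid closed, and it cannot be seen since.
- **Gripper:** it was open and clear of everything at hand-in.
- **Other things:** the tin looked untouched just before the lid closed. The can, tall jar and spoon looked undisturbed in the last pictures. I did not recheck the cabbage, bowl or brush separately.

**Disagreements:**
- **Set-down force:** the wrist reading did not clearly show the jar touching the floor. I took contact from the height stopping at the predicted value.
- **Handle angle:** the two cameras gave 1.48 and 1.58 rad. Both are past the 1.27 rad drop point.

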